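# Click the filler cap onto the wash-buffer tank

### The job

The analyser's wash-buffer tank has just been refilled: take the filler cap from the bench, set it in the tank's filler neck so that it drops in and sits flat on the rim, and turn it clockwise to its stop and on until the ratchet clicks. One click is enough and three are the most it should get; feel your way in and do not force the plastic neck. Let go of the cap and leave the tube rack, the jar and the vial where they stand.

Things in the scene. Friction and masses are not known exactly. Their poses are not given: they have to be found in the camera images.
- neck (a point): Centre of the rim of the filler neck, a 54 mm plastic tube 24 mm high on the fixed tank. z up. Bore 34 mm; two slots in the 4 mm thick rim, each 72 deg wide, lie along +x and -x; 10 deg of play either side of a lug. Once dropped in, the lugs turn about 58 deg clockwise (seen from above) under the rim to a stop; they cannot turn counter-clockwise.
- cap_grip (a point): Centre of the cap's grip bar: 50 mm long (x), 15 mm wide (y), 24 mm high; z up. Cap: 60 mm round shell, its top 12 mm below this point. Seal face 28 mm below, lugs' underside 38 mm, foot of the 31 mm tapered plug 46 mm; it stands on this foot. Two lugs under the seal lie along the bar or up to 45 deg off it either way, differing each time: not seen from above. About 0.2 kg.
- cap_ratchet (a joint): How far (rad) the cap's grip has slipped clockwise on the plug and lugs; 0 at the start. One click each 0.349 rad (18 teeth). The slip torque climbs from 0.1 to 0.2-0.35 N m and drops suddenly at each click, which is whole some 0.05 rad further on. Driven counter-clockwise it does not slip. The cap turns freely (under 0.1 N m) until the lugs meet the stop.
- tube_rack: Blue rack of capped tubes, 210 x 75 x 100 mm, loose; origin under its centre, x along it. Leave it alone.
- specimen_jar: Lidded specimen jar, 56 mm across, 65 mm high, loose; origin under its centre. Leave it alone.
- vial: Small amber vial, 26 mm across, 52 mm high, loose; origin under its centre. Leave it alone.

How it is judged:
On the way, in this order (a step that is already met when the one before it is completed fails the run):
1. the cap has dropped into the neck and sits flat on its rim (z of cap_grip in the frame of neck below 0.0295 m and horizontal distance between cap_grip and neck below 0.005 m and angle between cap_grip's own z axis and vertical below 0.08 rad), for 0.1 s.
2. the ratchet has clicked at least once (value of joint cap_ratchet above 0.28 rad), for 0.1 s.
At the end, for the whole second after the job is handed in: The cap sits flat on the neck's rim (within 1.5 mm of seated height, 4 mm of centred, 0.06 rad of level), its ratchet has clicked one to three times, and it has been let go (z of cap_grip in the frame of neck below 0.0295 m and horizontal distance between cap_grip and neck below 0.004 m and angle between cap_grip's own z axis and vertical below 0.06 rad and value of joint cap_ratchet between 0.28 and 1.25 rad); the robot touches nothing.
It fails at once if the ratchet is wound on past its third click (value of joint cap_ratchet above 1.25 rad).
It fails at once if the cap is forced against the tank with more than 40 N (contact force between cap and tank above 40 N).
It fails at once if the tube rack, jar or vial is disturbed (distance of any of tube_rack, specimen_jar, vial from where it was at the start of the episode above 0.02 m).
It also fails if it takes over 69 s, if anything falls off the work surface, if the arm or the gripper's body presses on something with over 40 N, if the wrist force passes 120 N, or if a joint passes its speed limit or range.

### The arm

A 6-joint arm with a two-finger parallel gripper is mounted at the origin on the work surface. World frame = base frame: x ahead of the robot, y to its left, z up, the work surface at z = 0. Lengths are in m, angles in rad, forces in N, time in s.
With the tool pointing down it reaches from about 0.375 to 0.9 m from the base axis. Payload 3.1 kg.
Tool frame: the origin (TCP) lies midway between the tips of the shut fingers; the grasp point (between the pads) lies 19 mm behind it (manip.hold_point_z is the distance from the TCP to the grasp point, in m); x points along the fingers, y is the direction in which the jaws open and shut, and the axes are right-handed (so a half turn about x gives the same grasp; the last joint's range is limited). The gripper opens to 85 mm and grips with 20 to 120 N. Pads are 22 mm wide; open, the fingers measure 114 mm over their backs; the gripper's body (76 mm by 85 mm) begins 54 mm behind the grasp point. The pads swing forward as they close: fully open they stand 13 mm farther back than shut.
Start: joints at [-0.178, 0.527, 1.433, -0, 1.181, -0.178], TCP at [0.625, 0, 0.231] pointing down, gripper open.
Joint ranges: [-3.08, 3.08], [-0.75, 2.2], [0.22, 2.44], [-1.43, 4.57], [0, 2.65], [-2.85, 2.85]. Speed limits (rad/s): [2.79, 2.79, 3.14, 3.14, 3.14, 3.14].

### API

Orientations are given as a unit quaternion [x, y, z, w].
In Python, from station import manip, snapshot gives the robot as it stands.
- The arm moves only by the shell command python3 -m crank 'ROWS' [FORCE]. ROWS is JSON, a list of rows, each a list of 5 numbers: the finger opening in m, from 0 to 0.0854, then the shift along the tool's x, y, z in m, then the turn about the tool's x in rad. In form: [[grip, tx, ty, tz, yaw], ...]. A call has 1 to 5 rows; each row shifts and turns the commanded pose from where the row before left it, along the tool's axes as they then stand; what a row does not reach is not made up. A row lasts 1/10 s, in which the tool goes at most 50 mm and 8.59 degrees, less where a joint would pass 70% of its speed; a pose out of reach is approached as far as the arm can. A call is refused whole if a number of a shift passes 0.05 or a number of a turn 0.15, either way. A call with a gripper value outside its range is refused whole. The fingers move at their own pace and stop on an object; FORCE is the grip in N (left out, the last holds). Time passes only in rows, so rows that do not move let the fingers close. It gives the time, the measured TCP pose, the force and the opening at its end, in the units of the state.
- manip.sense(): the state, without advancing time (a new reading comes with each control period).
- snapshot(name): name is "scene" or "side" or "wrist"; returns a dict with "image" (384x512x3 uint8, blue, green, red), "range_z" (384x512 float32, m along the optical axis (not along the pixel's ray), 0 where there is no reading), "vertical_fov" (degrees; the focal length in pixels is half the picture's height over the tangent of half this angle, whatever the lens; pixels are square), "cx", "cy" (the principal point, pixels), "extrinsics" (4x4, takes a point from world to camera coordinates); the wrist camera has in their place "T_tool_cam" (4x4, takes a point from camera to tool coordinates, whose origin is the TCP and whose axes are the tool frame's). Camera axes: x right, y up, looking along -z (the intrinsics and any distortion apply to the point x, -y, -z); pixel columns grow to the right and rows downward; lengths in m; the calibration is good to about 2 mm. The wrist camera is an equidistant fisheye: a pixel r from the principal point sees the ray r / f radians off the axis. A picture is of the moment at which its call begins: read the wrist's pose just before it.
- manip.sign_off(): hands the job in, once; it reports no verdict.
The state is a dict: "t": time; "q": joint angles; "qd": joint speeds; "tau": joint torques, N m; "tcp_pos": TCP position; "tool_rot": TCP orientation; "force": force on the tool from outside, world axes, zero at the start; "ft_torque": the same for the moment, N m; "finger_gap": opening from 0.0 (shut) to 1.0 (fully open).
Only numpy, scipy, OpenCV 4.12 (cv2) and the standard library are available. Lean on these libraries where they do the work, as an engineer would, in place of code of your own. Each camera call takes 0.05 s, during which the arm holds its last target.

## Working session

There is one attempt and no reset: what is moved stays moved. The work goes in short steps, Python scripts to look and compute and a shell command to move; the robot and the scene stay as the last step left them, time stands still between calls to the robot, and variables do not carry over. Pictures are saved under pics/ and viewed, and the job is handed in when it is done.

```bash
ls; mkdir -p pics
python3 - <<'E'
from station import manip, snapshot
import cv2, numpy as np
s=manip.sense(); print({k:np.round(v,4).tolist() for k,v in s.items()}, manip.hold_point_z)
for n in ["scene","side","wrist"]:
    d=snapshot(n); cv2.imwrite(f"pics/{n}0.png",d["image"]); np.savez(f"{n}0.npz",**d)
    print(n,{k:np.round(d[k],4).tolist() for k in d if k not in("image","range_z")}, (d["range_z"]>0).mean())
E
```

```text
pics
{'t': 0.0, 'q': [-0.1785, 0.5285, 1.4339, -0.0, 1.1814, -0.1785], 'qd': [0.001, 0.0001, -0.001, -0.0007, -0.0001, 0.0007], 'tau': [0.0003, -44.2344, -17.8025, -0.0002, 0.0084, 0.0], 'tcp_pos': [0.6243, 0.0002, 0.2303], 'tool_rot': [0.4995, 0.5007, -0.5004, 0.4994], 'force': [-0.2104, 0.2779, 0.0165], 'ft_torque': [0.0407, 0.0471, 0.0138], 'finger_gap': 1.0014} 0.0187
scene {'vertical_fov': 54.058, 'cx': 251.916, 'cy': 191.714, 'extrinsics': [[0.33, 0.9439, -0.0131, -0.029], [-0.7074, 0.2565, 0.6586, 0.3555], [0.625, -0.2081, 0.7523, -1.3502], [0.0, 0.0, 0.0, 1.0]]} 0.9959309895833334
side {'vertical_fov': 53.3041, 'cx': 254.4863, 'cy': 192.2936, 'extrinsics': [[0.9208, -0.39, 0.0072, -0.5829], [0.1891, 0.4623, 0.8663, -0.1563], [-0.3411, -0.7963, 0.4995, -0.9806], [0.0, 0.0, 0.0, 1.0]]} 0.9958394368489584
wrist {'vertical_fov': 65.7065, 'cx': 258.376, 'cy': 190.5573, 'T_tool_cam': [[0.0002, 0.2931, -0.9561, -0.1414], [1.0, -0.0008, -0.0, -0.001], [-0.0007, -0.9561, -0.2931, -0.0748], [0.0, 0.0, 0.0, 1.0]]} 0.9942118326822916
```

View pics/scene0.png

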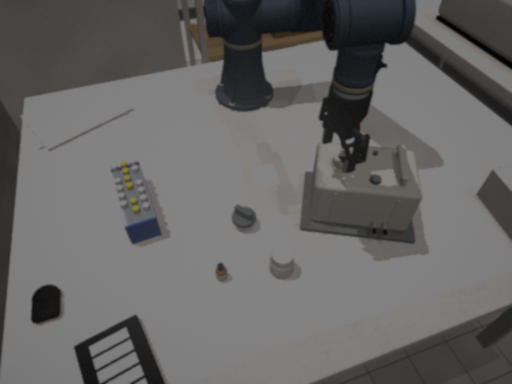

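View pics/side0.png

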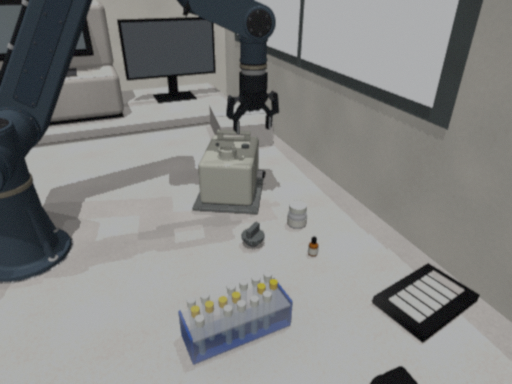

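View pics/wrist0.png

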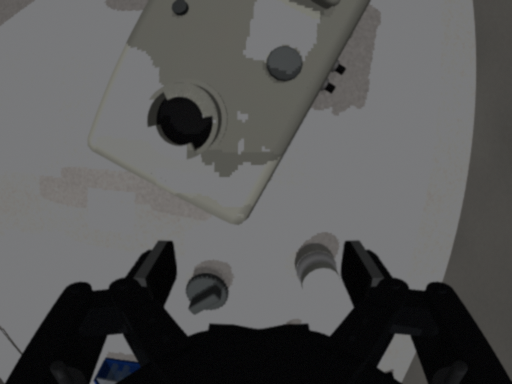

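```bash
cat > h.py <<'E'
import numpy as np, cv2
from scipy.spatial.transform import Rotation as Ro
from station import manip, snapshot
def Ttool(s=None):
    s=s or manip.sense(); T=np.eye(4); T[:3,:3]=Ro.from_quat(s["tool_rot"]).as_matrix(); T[:3,3]=s["tcp_pos"]; return T
class View:
    def __init__(v,name):
        v.T=Ttool(); d=snapshot(name); v.name=name; v.d=d; v.im=d["image"]; v.z=d["range_z"]
        v.f=192/np.tan(np.radians(d["vertical_fov"])/2)
        v.M = v.T@d["T_tool_cam"] if name=="wrist" else np.linalg.inv(d["extrinsics"])
        v.c=v.M[:3,3]
    def rays(v,uv):
        uv=np.asarray(uv,float).reshape(-1,2); x=(uv-[v.d["cx"],v.d["cy"]])/v.f
        if v.name=="wrist":
            r=np.linalg.norm(x,axis=1)+1e-12; k=(np.tan(r)/r)[:,None]; x=x*k
        return np.c_[x[:,0],-x[:,1],-np.ones(len(x))]
    def dirs(v,uv): return v.rays(uv)@v.M[:3,:3].T
    def plane(v,uv,z):
        D=v.dirs(uv); return v.c+D*((z-v.c[2])/D[:,2])[:,None]
    def cloud(v):
        u,w=np.meshgrid(np.arange(512),np.arange(384)); uv=np.c_[u.ravel(),w.ravel()]
        return (v.c+v.dirs(uv)*v.z.reshape(-1,1)).reshape(384,512,3)
    def proj(v,P):
        P=np.asarray(P,float).reshape(-1,3); p=(P-v.c)@v.M[:3,:3]; x=np.c_[p[:,0],-p[:,1]]/-p[:,2:]
        if v.name=="wrist":
            t=np.linalg.norm(x,axis=1)+1e-12; x=x*(np.arctan(t)/t)[:,None]
        return x*v.f+[v.d["cx"],v.d["cy"]]
    def save(v,fn,roi=None,k=1):
        im=v.im if roi is None else v.im[roi[1]:roi[3],roi[0]:roi[2]]
        cv2.imwrite("pics/"+fn,cv2.resize(im,None,fx=k,fy=k,interpolation=cv2.INTER_CUBIC))
def tri(v1,p1,v2,p2):
    d1=v1.dirs([p1])[0];d2=v2.dirs([p2])[0];d1/=np.linalg.norm(d1);d2/=np.linalg.norm(d2)
    A=np.c_[d1,-d2]; t=np.linalg.lstsq(A,v2.c-v1.c,rcond=None)[0]
    a=v1.c+t[0]*d1;b=v2.c+t[1]*d2; return (a+b)/2,np.linalg.norm(a-b)
E
python3 - <<'E'
from h import *
w=View("wrist"); C=w.cloud()
for n,p in dict(boreL=(185,120),rimR=(217,100),tank=(150,155),capbar=(208,291),shell=(220,283),jar=(318,268),bench=(100,250),tank2=(200,190)).items():
    print(n,C[p[1],p[0]].round(4))
w.save("w1cap.png",(160,240,360,330),4); w.save("w1neck.png",(80,60,280,200),4)
s=View("scene"); S=s.cloud()
for n,p in dict(cap=(244,216),jar=(283,260),vial=(221,270),rack=(133,200),tankneck=(345,160),bench=(200,300)).items(): print(n,S[p[1],p[0]].round(4))
s.save("s1.png",(200,120,430,290),3)
d=View("side"); d.save("d1.png",(190,120,340,270),4)
E
```

```text
boreL [0.5681 0.0627 0.1512]
rimR [0.593  0.0769 0.1526]
tank [0.5372 0.0361 0.1492]
capbar [ 0.5544 -0.1695  0.0428]
shell [ 0.5703 -0.1625  0.0323]
jar [ 0.6964 -0.1189  0.0635]
bench [ 3.725e-01 -1.378e-01 -2.000e-04]
tank2 [0.577  0.0071 0.1494]
cap [ 0.5612 -0.1856  0.0443]
jar [ 0.7197 -0.1482  0.0648]
vial [ 0.6825 -0.2802  0.0382]
rack [ 0.465  -0.4307  0.0974]
tankneck [ 0.6707 -0.0113  0.2771]
bench [ 7.168e-01 -3.414e-01 -1.000e-04]
```

View pics/w1cap.png

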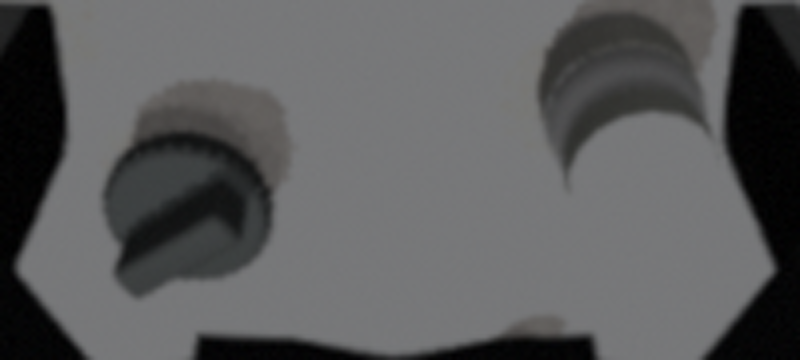

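View pics/w1neck.png

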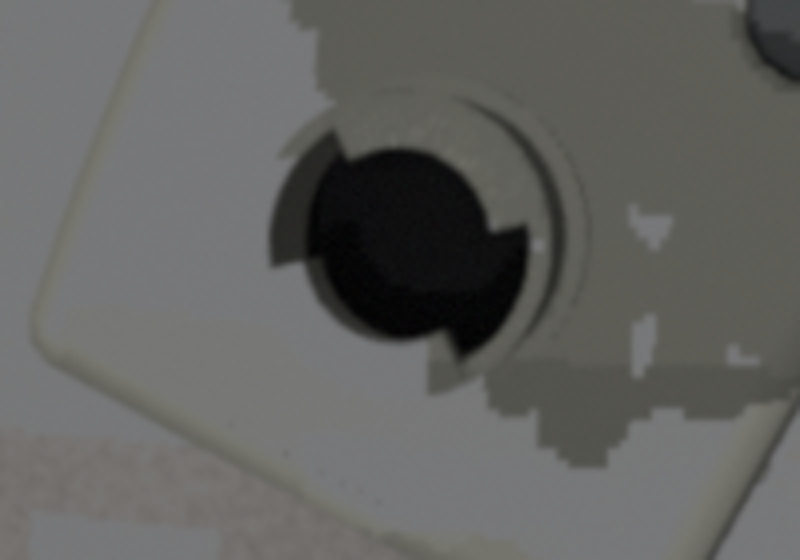

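View pics/s1.png

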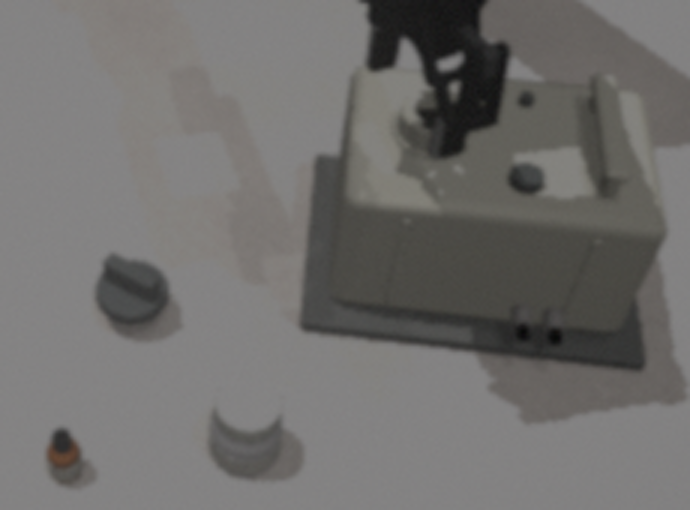

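View pics/d1.png

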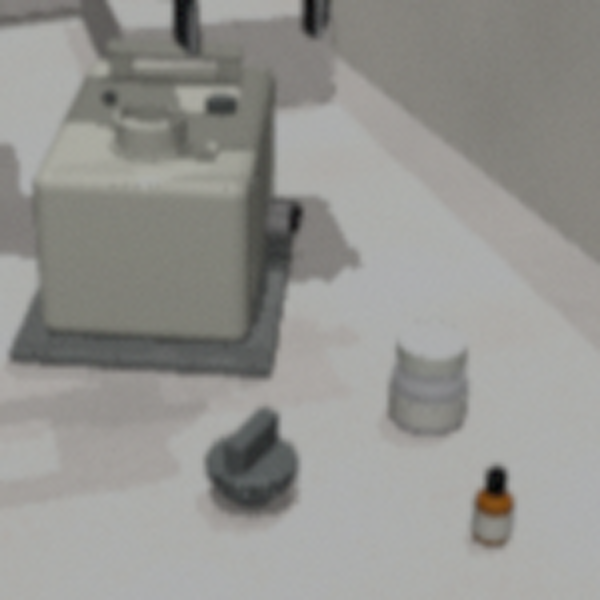

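Run:
```python
from h import *
for n in ["wrist","scene","side"]:
    v=View(n); C=v.cloud(); print(n,"cam",v.c.round(3))
    # cap bar top
    P=C.reshape(-1,3); near=(np.hypot(P[:,0]-0.558,P[:,1]+0.18)<0.06)
    b=P[near&(P[:,2]>0.05)&(P[:,2]<0.075)]
    if len(b)>10:
        print("bar n",len(b),"z",np.percentile(b[:,2],[5,50,95]).round(4)); 
        t=b[np.abs(b[:,2]-np.median(b[:,2]))<0.004]; r=cv2.minAreaRect(t[:,:2].astype(np.float32)*1000); print(r)
    sh=P[near&(P[:,2]>0.025)&(P[:,2]<0.04)]
    print("shell n",len(sh),"z50",np.median(sh[:,2]).round(4), cv2.minEnclosingCircle(sh[:,:2].astype(np.float32)*1000))
    near=np.hypot(P[:,0]-0.575,P[:,1]-0.065)<0.05
    r=P[near&(P[:,2]>0.166)&(P[:,2]<0.18)]
    if len(r)>10:
        print("rim",len(r),np.percentile(r[:,2],[5,50,95]).round(4),cv2.minEnclosingCircle(r[:,:2].astype(np.float32)*1000))
    tt=P[near&(P[:,2]>0.14)&(P[:,2]<0.16)]; print("tanktop",len(tt),np.median(tt[:,2]) if len(tt) else 0)
```

```text
wrist cam [0.624 0.075 0.372]
bar n 352 z [0.0513 0.0562 0.0577]
((548.9853515625, -183.0037384033203), (50.10744857788086, 16.208850860595703), 36.84870910644531)
shell n 774 z50 0.0325 ((548.8350830078125, -182.50843811035156), 31.11494255065918)
rim 2366 [0.1696 0.1726 0.1738] ((568.7486572265625, 63.55366516113281), 27.441669464111328)
tanktop 10200 0.14918100886015767
scene cam [ 1.105 -0.345  0.781]
bar n 128 z [0.051  0.0576 0.0599]
((550.4564208984375, -185.4090576171875), (50.55710983276367, 16.26061248779297), 40.94194412231445)
shell n 251 z50 0.0342 ((550.4948120117188, -185.19143676757812), 31.864444732666016)
rim 115 [0.1673 0.1735 0.1757] ((571.4684448242188, 61.468040466308594), 28.273738861083984)
tanktop 563 0.15079724786303772
side cam [ 0.232 -0.936  0.629]
bar n 86 z [0.052  0.057  0.0587]
((548.038818359375, -186.2258758544922), (50.04549026489258, 14.361227035522461), 34.94590377807617)
shell n 217 z50 0.0329 ((548.8671264648438, -186.24978637695312), 31.70918846130371)
rim 120 [0.1669 0.1718 0.1744] ((568.7413330078125, 60.77593231201172), 30.10228157043457)
tanktop 245 0.1500858700249652
```

Run:
```python
from h import *
v=View("wrist"); c=np.array([0.5687,0.0635])
# sample image colour on ring r=20.5mm at rim height
a=np.radians(np.arange(0,360,4))
P=np.c_[c[0]+0.0205*np.cos(a),c[1]+0.0205*np.sin(a),np.full(len(a),0.173)]
uv=v.proj(P); g=cv2.cvtColor(v.im,cv2.COLOR_BGR2GRAY)
val=cv2.remap(g,uv[:,0].astype(np.float32),uv[:,1].astype(np.float32),1).ravel()
C=v.cloud(); z=C[uv[:,1].round().astype(int),uv[:,0].round().astype(int),2]
for i in range(len(a)): print(int(np.degrees(a[i]).round()),val[i],round(float(z[i]),3),end=" | ")
# overlay
im=cv2.resize(v.im,None,fx=4,fy=4,interpolation=cv2.INTER_CUBIC)
for r in (0.017,0.027):
    P=np.c_[c[0]+r*np.cos(a),c[1]+r*np.sin(a),np.full(len(a),0.173)]
    for p in v.proj(P)*4+1.5: cv2.circle(im,tuple(int(t) for t in p),1,(0,0,255),-1)
cv2.imwrite("pics/ov.png",im[240:800,320:1120])
```

```text
0 14 0.153 | 4 24 0.152 | 8 80 0.171 | 12 98 0.172 | 16 96 0.174 | 20 96 0.173 | 24 97 0.173 | 28 98 0.173 | 32 95 0.171 | 36 95 0.173 | 40 98 0.173 | 44 99 0.173 | 48 99 0.173 | 52 98 0.174 | 56 99 0.171 | 60 96 0.172 | 64 96 0.173 | 68 98 0.172 | 72 98 0.173 | 76 98 0.173 | 80 97 0.173 | 84 95 0.172 | 88 95 0.174 | 92 96 0.173 | 96 95 0.173 | 100 96 0.173 | 104 98 0.173 | 108 99 0.173 | 112 94 0.173 | 116 73 0.159 | 120 40 0.158 | 124 41 0.16 | 128 40 0.162 | 132 40 0.161 | 136 40 0.162 | 140 40 0.165 | 144 40 0.164 | 148 40 0.164 | 152 40 0.166 | 156 40 0.164 | 160 41 0.166 | 164 40 0.165 | 168 41 0.166 | 172 41 0.163 | 176 41 0.163 | 180 40 0.166 | 184 45 0.165 | 188 102 0.173 | 192 119 0.173 | 196 120 0.175 | 200 120 0.172 | 204 120 0.173 | 208 119 0.174 | 212 119 0.173 | 216 119 0.172 | 220 119 0.173 | 224 120 0.173 | 228 119 0.173 | 232 119 0.172 | 236 120 0.173 | 240 119 0.174 | 244 120 0.173 | 248 119 0.173 | 252 119 0.172 | 256 119 0.173 | 260 119 0.174 | 264 120 0.173 | 268 120 0.173 | 272 119 0.174 | 276 120 0.173 | 280 119 0.172 | 284 119 0.174 | 288 114 0.172 | 292 95 0.172 | 296 73 0.172 | 300 29 0.154 | 304 5 0.152 | 308 6 0.154 | 312 7 0.153 | 316 7 0.153 | 320 7 0.153 | 324 7 0.154 | 328 7 0.152 | 332 7 0.154 | 336 7 0.152 | 340 6 0.154 | 344 6 0.151 | 348 7 0.152 | 352 13 0.152 | 356 15 0.151 |
```

View pics/ov.png

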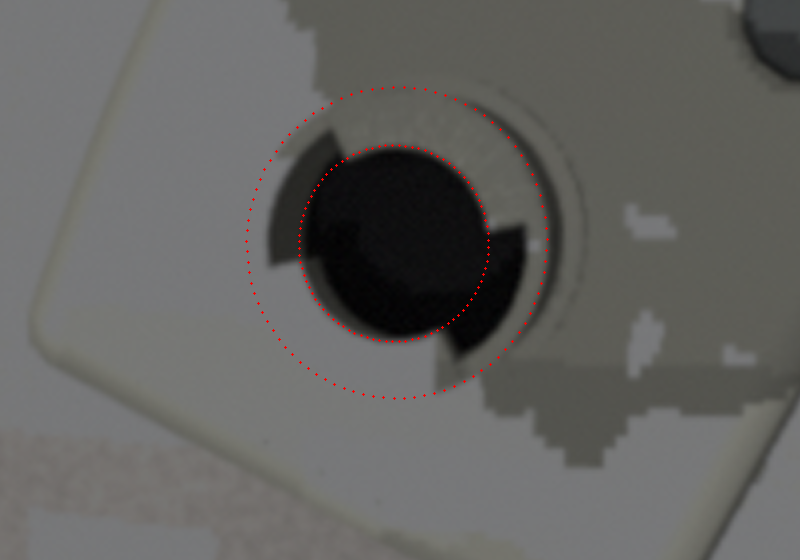

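```bash
python3 -m crank '[[0.0854,0,-0.018,0.046,0],[0.0854,0,-0.019,0.046,0],[0.0854,0,-0.019,0.046,0],[0.0854,0,-0.019,0.046,0],[0.0854,0,0,0,-0.149]]'
python3 -m crank '[[0.0854,0,0,0,-0.149],[0.0854,0,0,0,-0.149],[0.0854,0,0,0,-0.149],[0.0854,0,0,0,-0.149],[0.0854,0,0,0,-0.149]]'
python3 -m crank '[[0.0854,0,0,0,-0.149],[0.0854,0,0,0,-0.149],[0.0854,0,0,0,-0.149],[0.0854,0,0,0,-0.149],[0.0854,0,0,0,-0.149]]'
python3 -m crank '[[0.0854,0.02,0,0,0],[0.0854,0.0,0,0,0],[0.0854,0,0,0,0]]'
python3 - <<'E'
from h import *
s=manip.sense(); print(np.round(s["q"],3),s["tcp_pos"],np.round(Ttool(s)[:3,:3],3))
v=View("wrist"); v.save("w2.png",None,1.5)
P=v.cloud().reshape(-1,3); near=(np.hypot(P[:,0]-0.55,P[:,1]+0.185)<0.05)
t=P[near&(P[:,2]>0.053)&(P[:,2]<0.062)]; print(len(t),np.median(t[:,2]),cv2.minAreaRect(t[:,:2].astype(np.float32)*1000))
t=P[near&(P[:,2]>0.025)&(P[:,2]<0.04)]; print(len(t),np.median(t[:,2]),cv2.minEnclosingCircle(t[:,:2].astype(np.float32)*1000))
E
```

```text
t: 1.0
tcp_pos: [0.5482, -0.1899, 0.2315]
tool_rot: [0.461, 0.535, -0.463, 0.536]
force: [1.3, 1.0, 0.2]
finger_gap: 1.001
t: 1.5
tcp_pos: [0.55, -0.184, 0.2314]
tool_rot: [0.233, 0.668, -0.233, 0.668]
force: [-0.0, 1.0, 0.5]
finger_gap: 0.998
t: 2.0
tcp_pos: [0.55, -0.184, 0.2314]
tool_rot: [-0.026, 0.707, 0.026, 0.707]
force: [-0.2, -1.6, -1.2]
finger_gap: 1.0
t: 2.3
tcp_pos: [0.5498, -0.1839, 0.2112]
tool_rot: [-0.024, 0.707, 0.024, 0.706]
force: [-0.1, 0.4, -0.4]
finger_gap: 0.999
[-0.515  0.491  1.569 -0.     1.082 -2.154] [ 0.5497602  -0.18385725  0.21121114] [[-0.001 -0.068  0.998]
 [ 0.001  0.998  0.068]
 [-1.     0.001 -0.001]]
670 0.056561164173019846 ((548.157470703125, -183.3154296875), (49.99384307861328, 15.210820198059082), 36.70318603515625)
1570 0.03259664527826708 ((548.0394287109375, -183.1628875732422), 31.144067764282227)
```

View pics/w2.png

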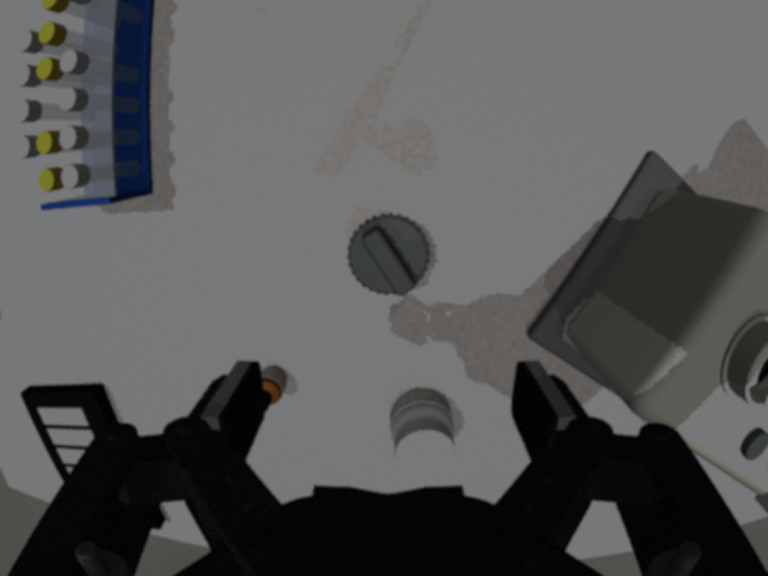

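```bash
python3 -m crank '[[0.0854,0,0.0006,-0.0017,0],[0.0854,0,0,0,-0.147],[0.0854,0,0,0,-0.142],[0.0854,0.0,0,0,-0.142],[0.0854,0,0,0,-0.142]]'
python3 -m crank '[[0.06,0.04,0,0,0],[0.05,0.04,0,0,0],[0.04,0.04,0,0,0],[0.035,0.03,0,0,0],[0.035,0.01,0,0,0]]'
python3 -m crank '[[0.035,0.009,0,0,0],[0.035,0,0,0,0],[0.035,0,0,0,0]]'
python3 - <<'E'
from h import *
s=manip.sense(); print(np.round(s["q"],3),s["tcp_pos"],s["finger_gap"],s["force"]);R=Ttool(s)[:3,:3]; print(R[:,1],np.degrees(np.arctan2(R[1,1],R[0,1])))
v=View("wrist"); v.save("w3.png",None,1.5)
E
```

```text
t: 2.85
tcp_pos: [0.5485, -0.1836, 0.2121]
tool_rot: [-0.225, 0.67, 0.224, 0.671]
force: [0.2, -1.0, -0.2]
finger_gap: 0.996
t: 3.35
tcp_pos: [0.5467, -0.1827, 0.0488]
tool_rot: [-0.221, 0.672, 0.224, 0.67]
force: [-0.9, 0.1, 0.6]
finger_gap: 0.407
t: 3.65
tcp_pos: [0.5493, -0.184, 0.0437]
tool_rot: [-0.224, 0.67, 0.222, 0.672]
force: [-0.3, 0.6, 0.5]
finger_gap: 0.408
[-0.516  0.736  1.684  0.     0.718 -2.728] [ 0.54929312 -0.18404912  0.04370549] 0.4081951087765874 [-0.25361895  0.63971586  0.47107846]
[-0.59820552  0.80133859 -0.0025731 ] 126.7416267708337
```

View pics/w3.png

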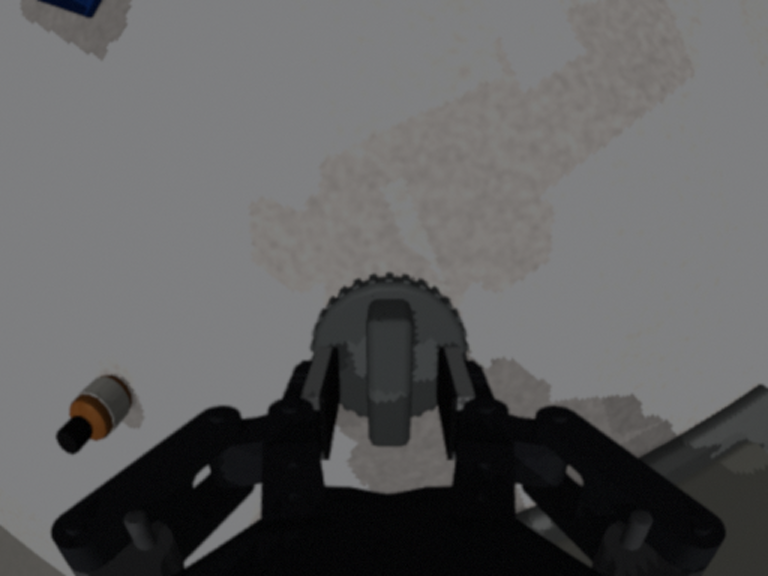

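```bash
python3 -m crank '[[0.035,0.003,0,0,0],[0.028,0.0,0,0,0],[0.022,0.003,0,0,0],[0.022,0,0,0,0]]' 60
python3 -m crank '[[0.01,0,0,0,0],[0.005,0,0,0,0],[0.005,0,0,0,0],[0.005,0,0,0,0]]' 60
python3 - <<'E'
from h import *
s=manip.sense(); print(np.round(s["q"],3),s["tcp_pos"],s["finger_gap"],s["force"],s["ft_torque"])
E
```

```text
t: 4.1
tcp_pos: [0.5481, -0.1834, 0.0362]
tool_rot: [-0.223, 0.671, 0.223, 0.671]
force: [-0.5, 0.1, -0.2]
finger_gap: 0.26
t: 4.5
tcp_pos: [0.5481, -0.1834, 0.0363]
tool_rot: [-0.223, 0.671, 0.223, 0.671]
force: [-0.0, -0.8, 0.9]
finger_gap: 0.157
[-0.516  0.748  1.687 -0.     0.706 -2.728] [ 0.54814561 -0.18341936  0.03632788] 0.15734401775575207 [-0.03439597 -0.83225488  0.88723662] [ 0.0813307  0.0791764 -0.0135956]
```

```bash
python3 -m crank '[[0.005,-0.01,0,0,0],[0.005,-0.03,0,0,0],[0.005,-0.05,0,0,0],[0.005,-0.05,0,0,0],[0.005,-0.05,0,0,0]]'
python3 -m crank '[[0.005,-0.05,0,0,0],[0.005,-0.05,0,0,0],[0.005,-0.05,0,0,0],[0.005,-0.05,0,0,0],[0.005,-0.05,0,0,0]]'
python3 -m crank '[[0.005,-0.05,0,0,0],[0.005,-0.05,0,0,0],[0.005,0,0,0,0]]'
python3 - <<'E'
from h import *
s=manip.sense(); print(np.round(s["q"],3),s["tcp_pos"],s["finger_gap"],s["force"],s["ft_torque"])
T=Ttool(s); 
for n in ("side","scene"):
    v=View(n); p=v.proj(s["tcp_pos"])[0]; print(n,p, np.linalg.norm(v.c-s["tcp_pos"]))
    u,w=p.astype(int); v.save(n+"l.png",(max(0,u-50),max(0,w-40),u+50,w+50),6)
E
```

```text
t: 5.0
tcp_pos: [0.5476, -0.1831, 0.2283]
tool_rot: [-0.223, 0.671, 0.223, 0.671]
force: [1.3, 0.0, -1.6]
finger_gap: 0.163
t: 5.5
tcp_pos: [0.5472, -0.1828, 0.4787]
tool_rot: [-0.223, 0.671, 0.223, 0.671]
force: [0.3, -0.7, -1.5]
finger_gap: 0.163
t: 5.8
tcp_pos: [0.5489, -0.1838, 0.5854]
tool_rot: [-0.227, 0.667, 0.218, 0.675]
force: [0.4, -0.3, -0.7]
finger_gap: 0.157
[-0.516  0.271  0.915  0.     1.939 -2.728] [ 0.54890241 -0.18375251  0.58539022] 0.1574116553164566 [ 0.3815015  -0.28871524 -0.6778142 ] [0.00438556 0.00518583 0.01862919]
side [253.63789764  -1.6720218 ] 0.8174829383306619
scene [231.32330851 -25.97075758] 0.6111724647310415
```

```bash
python3 -m crank '[[0.005,0,-0.021,-0.039,0],[0.005,0,-0.021,-0.039,0],[0.005,0,-0.021,-0.039,0],[0.005,0,-0.021,-0.039,0],[0.005,0,-0.021,-0.039,0]]'
python3 -m crank '[[0.005,0.01,-0.021,-0.039,0],[0.005,0.01,-0.021,-0.039,0],[0.005,0,-0.021,-0.039,0],[0.005,0,0,0,0],[0.005,0,0,0,0]]'
python3 - <<'E'
from h import *
s=manip.sense(); print(np.round(s["q"],3),s["tcp_pos"],s["finger_gap"],s["force"],s["ft_torque"])
T=Ttool(s); 
for n in ("side",):
    v=View(n); p=v.proj(s["tcp_pos"])[0]; print(n,p, np.linalg.norm(v.c-s["tcp_pos"]))
    u,w=p.astype(int); v.save(n+"l.png",(max(0,u-50),max(0,w-40),u+50,max(w,0)+60),7)
E
```

```text
t: 6.4
tcp_pos: [0.4973, -0.3247, 0.5727]
tool_rot: [-0.182, 0.688, 0.181, 0.679]
force: [-0.5, -1.1, -2.0]
finger_gap: 0.162
t: 6.9
tcp_pos: [0.4705, -0.3901, 0.5533]
tool_rot: [-0.148, 0.699, 0.141, 0.685]
force: [-0.6, 0.1, -1.9]
finger_gap: 0.16
[-0.864  0.339  0.897 -0.023  1.908 -2.854] [ 0.47047365 -0.39011582  0.5532982 ] 0.15975278631103326 [-0.56340365  0.10382488 -1.94185582] [ 0.06507444 -0.09659427 -0.00564963]
side [258.91177462  32.35333604] 0.6005614941128022
```

View pics/sidel.png

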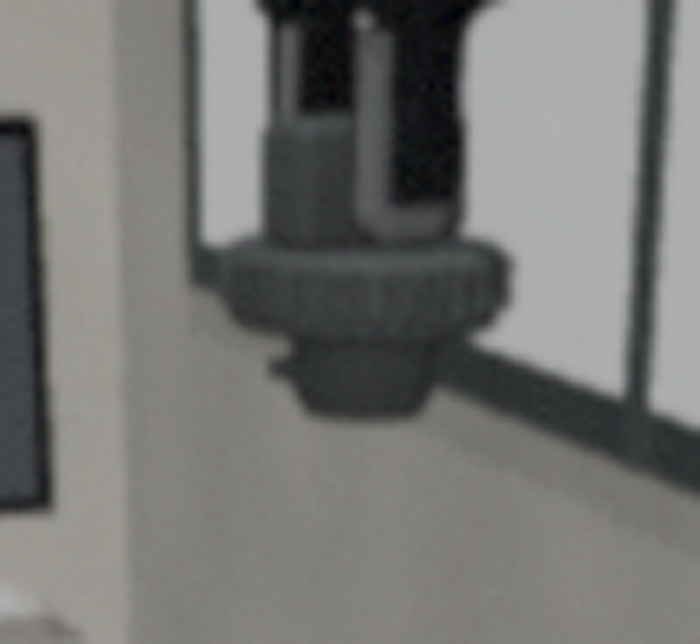

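```bash
cat > lk.py <<'E'
from h import *
import sys
s=manip.sense(); T=Ttool(s); print(np.round(s["q"],3),s["tcp_pos"].round(4) if hasattr(s["tcp_pos"],"round") else s["tcp_pos"],"psi",np.degrees(np.arctan2(T[1,1],T[0,1])).round(1),"x",T[:3,0].round(3))
v=View("side"); p=v.proj(s["tcp_pos"])[0]; print(p)
u,w=p.astype(int); v.save(sys.argv[1],(max(0,u-40),max(0,w-25),u+40,max(w,0)+45),5); np.savez(sys.argv[1]+".npz",im=v.im,z=v.z,T=T)
E
python3 -m crank '[[0.005,0,0,0,0.12],[0.005,0,0,0,0.12],[0.005,0,0,0,0.12],[0.005,0,0,0,0]]'
python3 lk.py a1.png
python3 -m crank '[[0.005,0,0,0,0.12],[0.005,0,0,0,0.12],[0.005,0,0,0,0.12],[0.005,0,0,0,0]]'
python3 lk.py a2.png
python3 -m crank '[[0.005,0,0,0,0.12],[0.005,0,0,0,0.12],[0.005,0,0,0,0.12],[0.005,0,0,0,0]]'
python3 lk.py a3.png
python3 -m crank '[[0.005,0,0,0,0.12],[0.005,0,0,0,0.12],[0.005,0,0,0,0.12],[0.005,0,0,0,0]]'
python3 lk.py a4.png
python3 -c "
import cv2,numpy as np
i=[cv2.imread(f'pics/a{k}.png') for k in (1,2,3,4)]
h=min(x.shape[0] for x in i); i=[x[:h,:400] for x in i]
m=np.vstack([np.hstack(i[:2]),np.hstack(i[2:])]);cv2.imwrite('pics/am.png',cv2.convertScaleAbs(m,alpha=1.5)[:600]);print(m.shape)"
```

```text
t: 7.35
tcp_pos: [0.4714, -0.389, 0.5558]
tool_rot: [-0.025, 0.712, 0.013, 0.701]
force: [0.1, 0.2, -1.6]
finger_gap: 0.163
[-0.861  0.336  0.894 -0.024  1.908 -2.494] [ 0.4714 -0.389   0.5558] psi 93.1 x [-0.015 -0.017 -1.   ]
[259.23881214  30.39612945]
t: 7.8
tcp_pos: [0.4713, -0.3897, 0.5559]
tool_rot: [0.101, 0.703, -0.114, 0.695]
force: [-0.1, -0.6, -2.6]
finger_gap: 0.162
[-0.862  0.337  0.894 -0.024  1.908 -2.136] [ 0.4713 -0.3897  0.5559] psi 72.5 x [-0.015 -0.017 -1.   ]
[259.31067429  30.38201117]
t: 8.25
tcp_pos: [0.4711, -0.39, 0.5559]
tool_rot: [0.223, 0.671, -0.238, 0.665]
force: [0.2, -0.2, -2.6]
finger_gap: 0.161
[-0.863  0.337  0.893 -0.024  1.908 -1.777] [ 0.4711 -0.39    0.5559] psi 51.9 x [-0.015 -0.017 -1.   ]
[259.33165616  30.359637  ]
t: 8.7
tcp_pos: [0.4711, -0.3902, 0.5559]
tool_rot: [0.338, 0.618, -0.354, 0.615]
force: [0.1, -0.7, -1.7]
finger_gap: 0.161
[-0.863  0.337  0.893 -0.024  1.908 -1.418] [ 0.4711 -0.3902  0.5559] psi 31.3 x [-0.015 -0.017 -1.   ]
[259.34815349  30.3875835 ]
(700, 800, 3)
```

View pics/am.png

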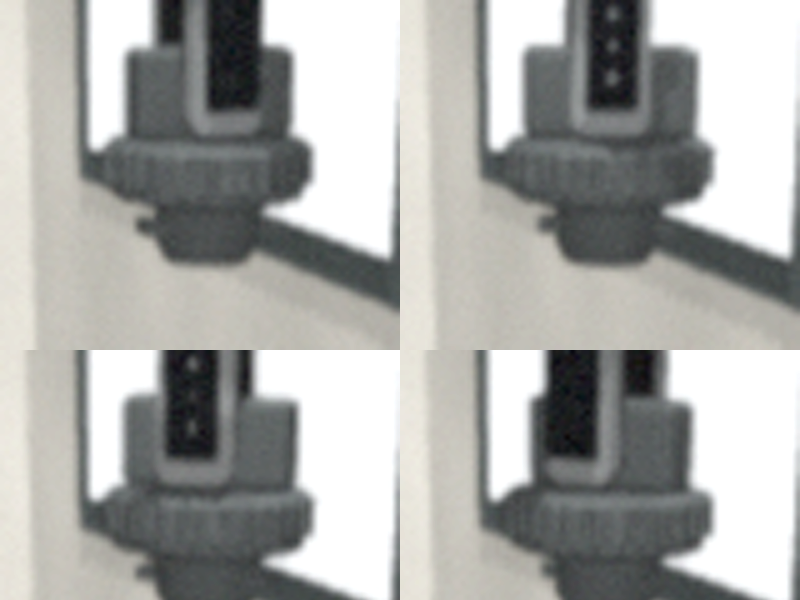

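```bash
python3 -m crank '[[0.005,0,0,0,0.12],[0.005,0,0,0,0.12],[0.005,0,0,0,0.12],[0.005,0,0,0,0]]'
python3 lk.py a5.png
python3 -m crank '[[0.005,0,0,0,0.12],[0.005,0,0,0,0.12],[0.005,0,0,0,0.12],[0.005,0,0,0,0]]'
python3 lk.py a6.png
python3 -m crank '[[0.005,0,0,0,0.12],[0.005,0,0,0,0.12],[0.005,0,0,0,0.12],[0.005,0,0,0,0]]'
python3 lk.py a7.png
python3 -m crank '[[0.005,0,0,0,0.12],[0.005,0,0,0,0.12],[0.005,0,0,0,0.12],[0.005,0,0,0,0]]'
python3 lk.py a8.png
cat > ext.py <<'E'
from h import *
import sys
for k in sys.argv[1:]:
    d=np.load(f"pics/a{k}.png.npz"); z=d["z"]; m=(z>0.3)&(z<0.75); m[:,:200]=0; m[:,320:]=0
    T=d["T"]; print(k,"psi",np.degrees(np.arctan2(T[1,1],T[0,1])).round(1),end=": ")
    for r in range(36,62):
        c=np.where(m[r])[0]; print(f"{r}:{c.min()}-{c.max()}" if len(c) else f"{r}:-",end=" ")
    print()
E
python3 ext.py 1 2 3 4 5 6 7 8
python3 -c "
import cv2,numpy as np
i=[cv2.imread(f'pics/a{k}.png')[130:330,:400] for k in (3,4,5,6,7,8)]
m=np.vstack([np.hstack(i[:2]),np.hstack(i[2:4]),np.hstack(i[4:])]);cv2.imwrite('pics/am2.png',cv2.convertScaleAbs(m,alpha=1.8)[:600]);print(m.shape)"
```

```text
t: 9.15
tcp_pos: [0.4711, -0.3903, 0.5559]
tool_rot: [0.443, 0.545, -0.459, 0.544]
force: [-0.2, 0.2, -1.7]
finger_gap: 0.162
[-0.863  0.337  0.893 -0.024  1.908 -1.058] [ 0.4711 -0.3903  0.5559] psi 10.7 x [-0.015 -0.018 -1.   ]
[259.35557766  30.3771255 ]
t: 9.6
tcp_pos: [0.471, -0.3903, 0.556]
tool_rot: [-0.533, -0.454, 0.549, -0.456]
force: [0.5, 0.2, -1.4]
finger_gap: 0.159
[-0.863  0.337  0.893 -0.024  1.908 -0.698] [ 0.471  -0.3903  0.556 ] psi -9.9 x [-0.015 -0.018 -1.   ]
[259.35085978  30.37365868]
t: 10.05
tcp_pos: [0.4711, -0.3903, 0.556]
tool_rot: [-0.606, -0.348, 0.622, -0.353]
force: [-1.1, -0.1, -1.2]
finger_gap: 0.164
[-0.863  0.337  0.893 -0.024  1.908 -0.338] [ 0.4711 -0.3903  0.556 ] psi -30.5 x [-0.015 -0.018 -1.   ]
[259.35577797  30.37314039]
t: 10.5
tcp_pos: [0.471, -0.3903, 0.556]
tool_rot: [-0.66, -0.231, 0.674, -0.239]
force: [-0.6, 0.1, -2.8]
finger_gap: 0.16
[-0.863  0.337  0.893 -0.024  1.908  0.022] [ 0.471  -0.3903  0.556 ] psi -51.2 x [-0.015 -0.018 -1.   ]
[259.34943951  30.3653874 ]
(600, 800, 3)Traceback (most recent call last):
  File "ext.py", line 4, in <module>
    d=np.load(f"pics/a{k}.png.npz"); z=d["z"]; m=(z>0.3)&(z<0.75); m[:,:200]=0; m[:,320:]=0
    fid = stack.enter_context(open(os.fspath(file), "rb"))
                              ~~~~^^^^^^^^^^^^^^^^^^^^^^^
FileNotFoundError: [Errno 2] No such file or directory: 'pics/a1.png.npz'
```

View pics/am2.png

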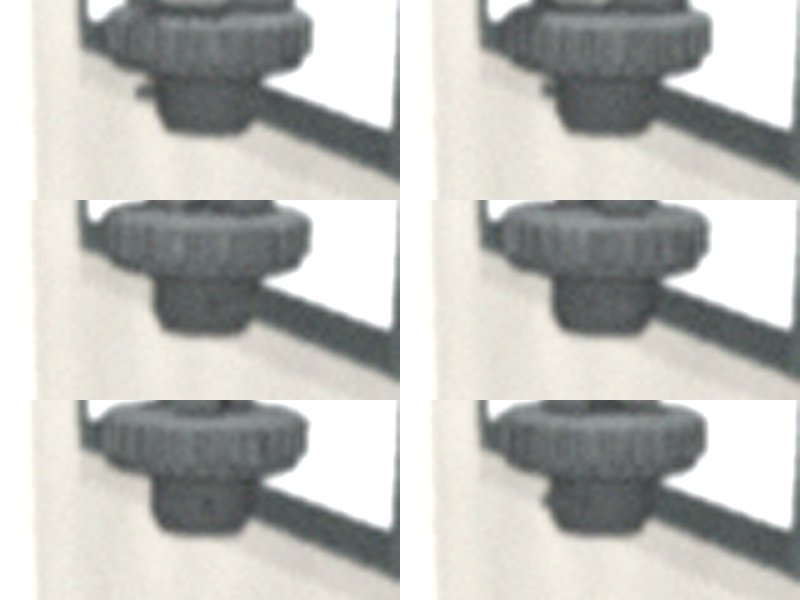

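```bash
sed -i 's#pics/a{k}.png.npz#a{k}.png.npz#' ext.py; python3 ext.py 1 2 3 4 5 6 7 8
```

```text
1 psi 93.1: 36:239-281 37:239-281 38:239-281 39:239-281 40:239-281 41:240-281 42:241-280 43:241-279 44:242-279 45:244-277 46:249-274 47:250-270 48:248-273 49:246-274 50:246-274 51:246-274 52:248-270 53:250-270 54:250-269 55:251-269 56:252-268 57:252-267 58:258-263 59:- 60:- 61:- 
2 psi 72.5: 36:240-281 37:240-281 38:240-281 39:240-281 40:240-281 41:240-281 42:241-280 43:241-279 44:242-279 45:244-277 46:249-274 47:250-270 48:247-273 49:246-273 50:246-273 51:246-273 52:250-273 53:250-270 54:250-269 55:251-269 56:252-268 57:252-268 58:257-264 59:- 60:- 61:- 
3 psi 51.9: 36:239-281 37:239-281 38:239-281 39:239-281 40:239-281 41:240-281 42:241-280 43:241-279 44:242-279 45:244-278 46:249-274 47:249-270 48:246-270 49:246-274 50:246-274 51:249-274 52:250-273 53:250-270 54:250-270 55:251-268 56:251-268 57:252-268 58:256-265 59:- 60:- 61:- 
4 psi 31.3: 36:239-281 37:239-281 38:239-281 39:239-281 40:239-281 41:240-281 42:241-280 43:241-279 44:242-279 45:244-278 46:249-275 47:249-270 48:247-270 49:247-270 50:247-273 51:250-273 52:250-273 53:250-270 54:250-269 55:251-269 56:251-268 57:252-268 58:
[... 448 characters left out ...]
 48:249-269 49:249-269 50:249-269 51:249-269 52:249-269 53:249-269 54:250-269 55:250-268 56:251-268 57:251-267 58:255-265 59:- 60:- 61:- 
7 psi -30.5: 36:238-279 37:238-280 38:238-280 39:238-280 40:238-280 41:239-280 42:240-279 43:240-278 44:241-278 45:243-277 46:247-274 47:249-269 48:249-269 49:249-269 50:249-269 51:249-269 52:249-269 53:249-269 54:249-268 55:250-268 56:250-267 57:251-267 58:255-265 59:- 60:- 61:- 
8 psi -51.2: 36:238-280 37:238-280 38:238-280 39:238-280 40:238-280 41:239-280 42:240-279 43:240-278 44:241-278 45:243-277 46:247-274 47:249-269 48:249-270 49:249-269 50:247-269 51:247-268 52:247-268 53:249-268 54:249-268 55:250-268 56:250-267 57:251-266 58:255-264 59:- 60:- 61:-
```

```bash
python3 -m crank '[[0.005,0,0,0,0.12],[0.005,0,0,0,0.12],[0.005,0,0,0,0]]'; python3 lk.py b1.png
python3 -m crank '[[0.005,0,0,0,-0.12],[0.005,0,0,0,-0.0],[0.005,0,0,0,0]]'; python3 lk.py b2.png
python3 -m crank '[[0.005,0,0,0,-0.12],[0.005,0,0,0,-0.12],[0.005,0,0,0,0]]'; python3 lk.py b3.png
python3 -m crank '[[0.005,0,0,0,-0.145],[0.005,0,0,0,-0.145],[0.005,0,0,0,-0.145],[0.005,0,0,0,-0.145],[0.005,0,0,0,-0.0]]'
python3 -m crank '[[0.005,0,0,0,-0.145],[0.005,0,0,0,-0.145],[0.005,0,0,0,0]]'; python3 lk.py b4.png
python3 -m crank '[[0.005,0,0,0,-0.13],[0.005,0,0,0,-0.13],[0.005,0,0,0,0]]'; python3 lk.py b5.png
cat > area.py <<'E'
from h import *
import glob
L=[]
for fn in glob.glob("[ab][0-9].png.npz"):
    d=np.load(fn); g=cv2.cvtColor(d["im"],cv2.COLOR_BGR2GRAY).astype(float); T=d["T"]; psi=np.degrees(np.arctan2(T[1,1],T[0,1]))
    def ar(r0,r1):
        a=0
        for r in range(r0,r1):
            bg=g[r,236:242].mean(); fg=g[r,254:258].mean(); a+=((bg-g[r,240:254])/(bg-fg)).clip(-.2,1.2).sum()
        return a
    # shell left edge and plug foot rows for reference
    L.append((psi,ar(47,50),ar(50,53),ar(54,57)))
for l in sorted(L): print(np.round(l,1), "tot",round(l[1]+l[2]-2*l[3],1))
E
python3 area.py; python3 ext.py 1 >/dev/null; sed 's#a{k}#b{k}#' ext.py > extb.py; python3 extb.py 1 2 3 4 5 | cut -c1-400
```

```text
t: 10.85
tcp_pos: [0.4711, -0.3903, 0.556]
tool_rot: [-0.684, -0.149, 0.697, -0.158]
force: [-0.7, 0.9, -1.4]
finger_gap: 0.159
[-0.863  0.337  0.893 -0.024  1.908  0.262] [ 0.4711 -0.3903  0.556 ] psi -64.9 x [-0.015 -0.018 -1.   ]
[259.36024716  30.3779272 ]
t: 11.2
tcp_pos: [0.471, -0.3903, 0.556]
tool_rot: [-0.673, -0.189, 0.687, -0.198]
force: [0.6, 0.3, -1.1]
finger_gap: 0.161
[-0.863  0.337  0.893 -0.024  1.908  0.146] [ 0.471  -0.3903  0.556 ] psi -58.3 x [-0.015 -0.018 -1.   ]
[259.35015207  30.36755825]
t: 11.55
tcp_pos: [0.4711, -0.3903, 0.556]
tool_rot: [-0.645, -0.269, 0.659, -0.277]
force: [0.0, -0.3, -0.9]
finger_gap: 0.163
[-0.863  0.337  0.893 -0.024  1.908 -0.094] [ 0.4711 -0.3903  0.556 ] psi -44.5 x [-0.015 -0.018 -1.   ]
[259.3536029   30.36339015]
t: 12.1
tcp_pos: [0.4711, -0.3903, 0.5559]
tool_rot: [-0.539, -0.446, 0.555, -0.449]
force: [-0.4, -0.3, -1.3]
finger_gap: 0.16
t: 12.4
tcp_pos: [0.4711, -0.3903, 0.556]
tool_rot: [0.469, 0.521, -0.486, 0.522]
force: [-0.5, 0.4, -2.0]
finger_gap: 0.162
[-0.863  0.337  0.893 -0.024  1.908 -0.96 ] [ 0.4711 -0.3903  0.556
[... 1448 characters left out ...]
269 48:249-269 49:249-269 50:249-269 51:249-269 52:249-269 53:249-269 54:249-268 55:250-268 56:250-267 57:251-267 58:255-264 59:- 60:- 61:- 
4 psi 5.1: 36:239-281 37:239-281 38:239-281 39:239-280 40:239-280 41:239-280 42:241-280 43:241-279 44:242-279 45:244-277 46:248-275 47:250-269 48:250-269 49:250-269 50:250-269 51:250-269 52:250-269 53:250-269 54:250-269 55:250-269 56:251-268 57:252-267 58:255-265 59:- 60:- 61:- 
5 psi 19.9: 36:239-281 37:239-281 38:239-281 39:239-281 40:239-281 41:240-281 42:241-280 43:241-279 44:242-279 45:244-278 46:248-275 47:249-270 48:249-269 49:249-270 50:250-271 51:250-271 52:250-271 53:250-269 54:250-269 55:251-269 56:251-268 57:252-267 58:256-265 59:- 60:- 61:-
```

```bash
python3 -m crank '[[0.005,0,0,0,-0.143],[0.005,0,0,0,-0.143],[0.005,0,0,0,-0.143],[0.005,0,0,0,-0.143],[0.005,0,0,0,-0.143]]'
python3 -m crank '[[0.005,0,0,0,-0.14],[0.005,0,0.046,0,0],[0.005,0,0.046,0,0],[0.005,0,0.046,0,0],[0.005,0,0.046,0,0]]'
python3 -m crank '[[0.005,0,0.046,0,0],[0.005,0,0.046,0,0],[0.005,0,0.046,0,0],[0.005,0,0.046,0,0],[0.005,0,0.046,0,0]]'
python3 -m crank '[[0.005,0.0,0.046,-0.005,0],[0.005,0.04,0,0,0],[0.005,0.04,0,0,0],[0.005,0.0,0,0,0],[0.005,0,0,0,0]]'
python3 - <<'E'
from h import *
s=manip.sense(); T=Ttool(s); print(np.round(s["q"],3),s["tcp_pos"],s["finger_gap"],s["force"],s["ft_torque"],"psi",np.degrees(np.arctan2(T[1,1],T[0,1])).round(1),T[:3,0].round(3))
E
```

```text
t: 13.3
tcp_pos: [0.471, -0.3903, 0.5559]
tool_rot: [0.169, 0.688, -0.183, 0.681]
force: [-0.2, 0.9, -2.2]
finger_gap: 0.16
t: 13.8
tcp_pos: [0.5367, -0.2169, 0.552]
tool_rot: [0.123, 0.699, -0.137, 0.691]
force: [0.0, -0.4, -2.1]
finger_gap: 0.164
t: 14.3
tcp_pos: [0.6184, -0.0015, 0.5471]
tool_rot: [0.123, 0.699, -0.137, 0.691]
force: [1.5, -1.0, -1.2]
finger_gap: 0.159
t: 14.8
tcp_pos: [0.6287, 0.0399, 0.4663]
tool_rot: [0.122, 0.7, -0.136, 0.691]
force: [0.4, 0.8, -0.4]
finger_gap: 0.159
[-0.105  0.385  1.04  -0.019  1.73  -1.312] [0.62871363 0.039867   0.46626984] 0.1591339649774101 [ 0.4033884   0.83998992 -0.35190288] [ 0.00017157 -0.01905213  0.03265747] psi 69.0 [-0.016 -0.017 -1.   ]
```

```bash
python3 -m crank '[[0.005,0.045,0,0,0],[0.005,0.045,0,0,0],[0.005,0.045,0,0,0],[0.005,0.04,0,0,0],[0.005,0.025,0,0,0]]'
python3 -m crank '[[0.005,0,0,0,0],[0.005,0,0,0,0]]'
python3 - <<'E'
from h import *
s=manip.sense(); T=Ttool(s); print(np.round(s["q"],3),s["tcp_pos"],s["finger_gap"],s["force"],s["ft_torque"],"psi",np.degrees(np.arctan2(T[1,1],T[0,1])).round(1),T[:3,0].round(3))
v=View("wrist"); v.save("w4.png",None,1.5); np.savez("w4.npz",im=v.im,z=v.z,T=v.T)
P=v.cloud().reshape(-1,3); r=P[(np.hypot(P[:,0]-0.569,P[:,1]-0.0635)<0.045)&(P[:,2]>0.166)&(P[:,2]<0.182)]
print("rim",len(r),np.median(r[:,2]),cv2.minEnclosingCircle(r[:,:2].astype(np.float32)*1000))
# cap in tool frame
Q=(np.c_[P,np.ones(len(P))]@np.linalg.inv(T).T)[:,:3]
m=(np.hypot(Q[:,1],Q[:,2])<0.04)&(np.abs(Q[:,0])<0.03)
h=np.histogram(Q[m,0],bins=np.arange(-0.03,0.03,0.002)); print(list(zip(h[0],h[1].round(3))))
E
```

```text
t: 15.3
tcp_pos: [0.6277, 0.0355, 0.2669]
tool_rot: [0.122, 0.698, -0.136, 0.693]
force: [-0.6, -0.7, -2.5]
finger_gap: 0.165
t: 15.5
tcp_pos: [0.6285, 0.0357, 0.2693]
tool_rot: [0.121, 0.697, -0.135, 0.694]
force: [0.6, -0.0, -1.0]
finger_gap: 0.16
[-0.111  0.5    1.37  -0.02   1.279 -1.312] [0.62853188 0.03571011 0.26934313] 0.15977932677295814 [ 0.55027364 -0.03283411 -0.95666061] [-0.00229511  0.02693628  0.01457662] psi 69.1 [-0.008 -0.018 -1.   ]
rim 1702 0.17265052461294605 ((568.7476196289062, 63.42493438720703), 27.310121536254883)
[(np.int64(132), np.float64(-0.03)), (np.int64(170), np.float64(-0.028)), (np.int64(145), np.float64(-0.026)), (np.int64(132), np.float64(-0.024)), (np.int64(1789), np.float64(-0.022)), (np.int64(1011), np.float64(-0.02)), (np.int64(179), np.float64(-0.018)), (np.int64(145), np.float64(-0.016)), (np.int64(137), np.float64(-0.014)), (np.int64(134), np.float64(-0.012)), (np.int64(134), np.float64(-0.01)), (np.int64(111), np.float64(-0.008)), (np.int64(90), np.float64(-0.006)), (np.int64(65), np.float64(-0.004)), (np.int64(40), np.float64(-0.002)), (np.int64(35), np.float64(0.0)), (np.int64(1948), np.float64(0.002)), (np.int64(1085), np.float64(0.004)), (np.int64(213), np.float64(0.006)), (np.int64(116), np.float64(0.008)), (np.int64(90), np.float64(0.01)), (np.int64(95), np.float64(0.012)), (np.int64(43), np.float64(0.014)), (np.int64(0), np.float64(0.016)), (np.int64(0), np.float64(0.018)), (np.int64(0), np.float64(0.02)), (np.int64(0), np.float64(0.022)), (np.int64(0), np.float64(0.024)), (np.int64(0), np.float64(0.026))]
```

View pics/w4.png

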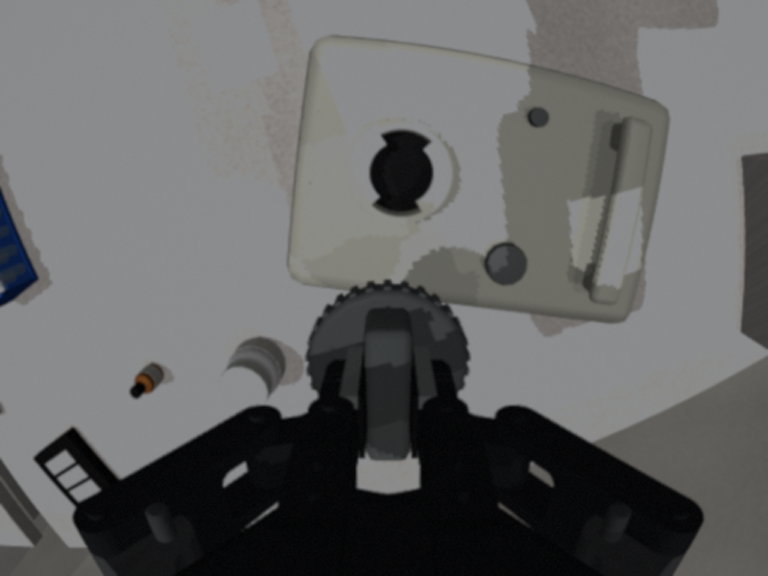

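Run:
```python
from h import *
d=np.load("w4.npz"); 
v=View("wrist"); v.z=d["z"]; v.T=d["T"]; C=v.cloud(); 
P=C.reshape(-1,3); Q=(np.c_[P,np.ones(len(P))]@np.linalg.inv(v.T).T)[:,:3]
m=(np.hypot(Q[:,1],Q[:,2])<0.045)
sh=Q[m&(Q[:,0]>0.001)&(Q[:,0]<0.008)]; print("shell",cv2.minEnclosingCircle(sh[:,1:].astype(np.float32)*1000), sh[:,1:].min(0),sh[:,1:].max(0), np.median(sh[:,0]))
# arc fit: for bins of angle take the outermost
c=np.zeros(2)
for _ in range(10):
    a=np.arctan2(sh[:,2]-c[1],sh[:,1]-c[0]); r=np.hypot(sh[:,1]-c[0],sh[:,2]-c[1]); E=[]
    for k in np.radians(np.arange(-180,180,6)):
        s=(np.abs((a-k+np.pi)%(2*np.pi)-np.pi)<np.radians(3)); 
        if s.sum()>3 and np.max(r[s])>0.026: E.append(sh[s][np.argmax(r[s]),1:])
    E=np.array(E); A=np.c_[2*E,np.ones(len(E))]; x=np.linalg.lstsq(A,(E**2).sum(1),rcond=None)[0]; c=x[:2]
print("arc fit",c.round(4),np.sqrt(x[2]+c@c).round(4),len(E))
b=Q[m&(Q[:,0]>-0.024)&(Q[:,0]<-0.018)&(np.abs(Q[:,1])<0.012)]; print("bar",b[:,1:].min(0),b[:,1:].max(0),np.median(b[:,0]))
R=v.T[:3,:3]; print("R",R.round(4))
off=R@np.array([0.014,c[0],c[1]]); 
print("shift world",(np.array([0.5687,0.0634,0])-v.T[:3,3]-off)[:2], "tool",(R.T@(np.array([0.5687,0.0634,v.T[2,3]+off[2]])-v.T[:3,3]-off)).round(4))
```

```text
shell ((-0.6657326221466064, 0.018121303990483284), 31.257484436035156) [-0.03099891 -0.03075134] [0.0303952  0.01549816] 0.0031321087811892745
arc fit [-0.0003  0.0002] 0.0303 37
bar [-0.01199577 -0.02504613] [0.01199579 0.02461166] -0.020939604554789826
R [[-0.0084  0.3567  0.9342]
 [-0.0182  0.934  -0.3568]
 [-0.9998 -0.02   -0.0014]]
shift world [-0.05977724  0.02827622] tool [-0.      0.0051 -0.0659]
```

```bash
python3 -m crank '[[0.005,0,0.003,-0.033,0],[0.005,0,0.0035,-0.033,0],[0.005,0.02,0,0,0],[0.005,0.02,0,0,0],[0.005,0,0,0,0]]'
python3 -m crank '[[0.005,0,0,0,0],[0.005,0,0,0,0]]'
cat > st.py <<'E'
from h import *
s=manip.sense(); T=Ttool(s); R=T[:3,:3]
c=T[:3,3]+R@[0.03,-0.0003,0.0002]; g=T[:3,3]+R@[-0.009,-0.0003,0.0002]
e=np.array([0.5687,0.0634,0.1727])
print("t",round(s["t"],2),"q6",round(s["q"][5],3),"tcpz",round(T[2,3],4),"plug err mm",((c-e)[:2]*1e3).round(2),"grip err",((g-e)*1e3).round(2),"tool yz of plug shift",(R.T@np.r_[(e-c)[:2],0])[1:].round(4)*1e3,"psi",np.degrees(np.arctan2(R[1,1],R[0,1])).round(1),"x",R[:,0].round(3),"F",np.round(s["force"],1),"M",np.round(s["ft_torque"],2),"gap",round(s["finger_gap"],3))
E
python3 st.py
```

```text
t: 16.1
tcp_pos: [0.5653, 0.0654, 0.2269]
tool_rot: [0.121, 0.7, -0.135, 0.691]
force: [-1.0, -0.1, -2.4]
finger_gap: 0.165
t: 16.3
tcp_pos: [0.5673, 0.0651, 0.2286]
tool_rot: [0.121, 0.698, -0.135, 0.693]
force: [0.1, -0.3, -1.6]
finger_gap: 0.16
t 16.3 q6 -1.27 tcpz 0.2286 plug err mm [-1.67  0.79] grip err [-1.26  1.49 64.88] tool yz of plug shift [-0.1  1.8] psi 69.2 x [-0.011 -0.018 -1.   ] F [ 0.1 -0.3 -1.6] M [0.01 0.03 0.02] gap 0.16
```

```bash
python3 -m crank '[[0.005,0.006,0.0005,0.0017,0],[0.005,0.006,0,0,0],[0.005,0.005,0,0,0],[0.005,0,0,0,0],[0.005,0,0,0,0]]'
python3 st.py
```

```text
t: 16.8
tcp_pos: [0.5668, 0.0648, 0.209]
tool_rot: [0.121, 0.7, -0.135, 0.691]
force: [-0.1, 0.5, -1.7]
finger_gap: 0.161
t 16.8 q6 -1.27 tcpz 0.209 plug err mm [-2.28  0.57] grip err [-1.66  1.25 45.35] tool yz of plug shift [0.3 2.3] psi 69.2 x [-0.016 -0.017 -1.   ] F [-0.1  0.5 -1.7] M [ 0.02 -0.03  0.  ] gap 0.161
```

```bash
python3 -m crank '[[0.005,0,0,0.002,0],[0.005,0,0,0,0],[0.005,0,0,0,0]]'
python3 st.py
```

```text
t: 17.1
tcp_pos: [0.5691, 0.0641, 0.2096]
tool_rot: [0.121, 0.699, -0.135, 0.692]
force: [0.0, -0.4, -1.8]
finger_gap: 0.161
t 17.1 q6 -1.271 tcpz 0.2096 plug err mm [ 0.   -0.13] grip err [ 0.57  0.55 45.91] tool yz of plug shift [ 0.1 -0.1] psi 69.2 x [-0.014 -0.018 -1.   ] F [ 0.  -0.4 -1.8] M [ 0.02 -0.04  0.04] gap 0.161
```

```bash
python3 -m crank '[[0.005,0.002,0,0,0],[0.005,0.002,0,0,0],[0.005,0,0,0,0]]'
python3 st.py
python3 -m crank '[[0.005,0.0015,0,0,0],[0.005,0,0,0,0]]'
python3 st.py
```

```text
t: 17.4
tcp_pos: [0.5684, 0.0641, 0.205]
tool_rot: [0.121, 0.7, -0.135, 0.691]
force: [-0.6, 0.3, -1.7]
finger_gap: 0.157
t 17.4 q6 -1.271 tcpz 0.205 plug err mm [-0.68 -0.18] grip err [-0.06  0.5  41.3 ] tool yz of plug shift [0.4 0.6] psi 69.2 x [-0.016 -0.017 -1.   ] F [-0.6  0.3 -1.7] M [0.01 0.01 0.  ] gap 0.157
t: 17.6
tcp_pos: [0.5686, 0.0641, 0.2037]
tool_rot: [0.121, 0.7, -0.135, 0.691]
force: [0.1, 0.4, -2.6]
finger_gap: 0.16
t 17.6 q6 -1.271 tcpz 0.2037 plug err mm [-0.46 -0.21] grip err [ 0.14  0.47 40.  ] tool yz of plug shift [0.4 0.4] psi 69.2 x [-0.015 -0.017 -1.   ] F [ 0.1  0.4 -2.6] M [ 0.04 -0.01 -0.  ] gap 0.16
```

```bash
for i in 1; do python3 -m crank '[[0.005,0.001,0,0,0],[0.005,0,0,0,0]]'; done; python3 st.py
python3 -m crank '[[0.005,0.001,0.0002,0.0003,0],[0.005,0,0,0,0]]';python3 st.py
python3 -m crank '[[0.005,0.001,0,0,0],[0.005,0,0,0,0]]';python3 st.py
```

```text
t: 17.8
tcp_pos: [0.5687, 0.064, 0.2028]
tool_rot: [0.121, 0.7, -0.135, 0.691]
force: [0.5, -0.1, -2.1]
finger_gap: 0.164
t 17.8 q6 -1.271 tcpz 0.2028 plug err mm [-0.4  -0.24] grip err [ 0.19  0.44 39.1 ] tool yz of plug shift [0.4 0.3] psi 69.2 x [-0.015 -0.018 -1.   ] F [ 0.5 -0.1 -2.1] M [-0.03  0.04 -0.05] gap 0.164
t: 18.0
tcp_pos: [0.5691, 0.0641, 0.2018]
tool_rot: [0.121, 0.7, -0.135, 0.691]
force: [-0.4, -0.3, -1.4]
finger_gap: 0.163
t 18.0 q6 -1.271 tcpz 0.2018 plug err mm [ 0.03 -0.19] grip err [ 0.61  0.49 38.12] tool yz of plug shift [ 0.2 -0.1] psi 69.2 x [-0.015 -0.018 -1.   ] F [-0.4 -0.3 -1.4] M [-0.02  0.02 -0.05] gap 0.163
t: 18.2
tcp_pos: [0.569, 0.0641, 0.2008]
tool_rot: [0.121, 0.7, -0.135, 0.691]
force: [0.4, -0.1, -2.0]
finger_gap: 0.159
t 18.2 q6 -1.271 tcpz 0.2008 plug err mm [-0.1 -0.2] grip err [ 0.5   0.48 37.07] tool yz of plug shift [0.2 0. ] psi 69.2 x [-0.015 -0.018 -1.   ] F [ 0.4 -0.1 -2. ] M [ 0.01 -0.05 -0.03] gap 0.159
```

Already past the nominal lug contact height with no contact; continuing down.

```bash
python3 -m crank '[[0.005,0.001,0.000,0.000,0],[0.005,0,0,0,0]]';python3 st.py
python3 -m crank '[[0.005,0.001,0,0,0],[0.005,0,0,0,0]]';python3 st.py
python3 -m crank '[[0.005,0.001,0,0,0],[0.005,0,0,0,0]]';python3 st.py
```

```text
t: 18.4
tcp_pos: [0.569, 0.064, 0.1998]
tool_rot: [0.121, 0.7, -0.135, 0.691]
force: [0.5, -0.3, -2.3]
finger_gap: 0.156
t 18.4 q6 -1.271 tcpz 0.1998 plug err mm [-0.1  -0.23] grip err [ 0.49  0.45 36.1 ] tool yz of plug shift [0.3 0. ] psi 69.2 x [-0.015 -0.018 -1.   ] F [ 0.5 -0.3 -2.3] M [0.01 0.06 0.02] gap 0.156
t: 18.6
tcp_pos: [0.569, 0.0641, 0.1988]
tool_rot: [0.121, 0.7, -0.135, 0.691]
force: [0.6, 0.5, -1.9]
finger_gap: 0.162
t 18.6 q6 -1.271 tcpz 0.1988 plug err mm [-0.12 -0.21] grip err [ 0.47  0.47 35.08] tool yz of plug shift [0.2 0. ] psi 69.2 x [-0.015 -0.018 -1.   ] F [ 0.6  0.5 -1.9] M [0.03 0.03 0.  ] gap 0.162
t: 18.8
tcp_pos: [0.5689, 0.064, 0.1978]
tool_rot: [0.121, 0.7, -0.135, 0.691]
force: [0.6, 0.3, -2.0]
finger_gap: 0.16
t 18.8 q6 -1.271 tcpz 0.1978 plug err mm [-0.14 -0.24] grip err [ 0.46  0.44 34.07] tool yz of plug shift [0.3 0. ] psi 69.2 x [-0.015 -0.018 -1.   ] F [ 0.6  0.3 -2. ] M [-0.01 -0.02  0.  ] gap 0.16
```

```bash
python3 -m crank '[[0.005,0.0015,0.0002,0.000,0],[0.005,0.0015,0,0,0],[0.005,0,0,0,0]]';python3 st.py
python3 -m crank '[[0.005,0.001,0,0,0],[0.005,0,0,0,0]]';python3 st.py
python3 -m crank '[[0.005,0.001,0,0,0],[0.005,0,0,0,0]]';python3 st.py
```

```text
t: 19.1
tcp_pos: [0.5688, 0.0642, 0.1946]
tool_rot: [0.121, 0.7, -0.135, 0.691]
force: [0.1, 0.1, -1.0]
finger_gap: 0.162
t 19.1 q6 -1.27 tcpz 0.1946 plug err mm [-0.25 -0.1 ] grip err [ 0.36  0.58 30.91] tool yz of plug shift [0.2 0.2] psi 69.2 x [-0.016 -0.018 -1.   ] F [ 0.1  0.1 -1. ] M [0.   0.03 0.02] gap 0.162
t: 19.3
tcp_pos: [0.569, 0.0641, 0.1938]
tool_rot: [0.121, 0.7, -0.135, 0.691]
force: [0.5, 0.4, -2.1]
finger_gap: 0.162
t 19.3 q6 -1.27 tcpz 0.1938 plug err mm [-0.1  -0.13] grip err [ 0.49  0.55 30.08] tool yz of plug shift [0.2 0. ] psi 69.2 x [-0.015 -0.018 -1.   ] F [ 0.5  0.4 -2.1] M [-0.01 -0.06 -0.04] gap 0.162
t: 19.5
tcp_pos: [0.5692, 0.0641, 0.193]
tool_rot: [0.121, 0.699, -0.135, 0.691]
force: [-0.8, 0.2, -1.6]
finger_gap: 0.159
t 19.5 q6 -1.27 tcpz 0.193 plug err mm [ 0.09 -0.16] grip err [ 0.66  0.52 29.34] tool yz of plug shift [ 0.1 -0.1] psi 69.2 x [-0.015 -0.018 -1.   ] F [-0.8  0.2 -1.6] M [ 0.05  0.02 -0.  ] gap 0.159
```

```bash
python3 -m crank '[[0.005,0.0007,0,0,0],[0.005,0,0,0,0]]';python3 st.py
python3 -m crank '[[0.005,0.0007,0,0,0],[0.005,0,0,0,0]]';python3 st.py
```

```text
t: 19.7
tcp_pos: [0.5693, 0.064, 0.1928]
tool_rot: [0.121, 0.699, -0.135, 0.692]
force: [-1.3, -0.4, 1.4]
finger_gap: 0.166
t 19.7 q6 -1.27 tcpz 0.1928 plug err mm [ 0.28 -0.24] grip err [ 0.83  0.45 29.13] tool yz of plug shift [ 0.1 -0.4] psi 69.2 x [-0.014 -0.018 -1.   ] F [-1.3 -0.4  1.4] M [0.02 0.1  0.03] gap 0.166
t: 19.9
tcp_pos: [0.5697, 0.064, 0.1927]
tool_rot: [0.121, 0.699, -0.135, 0.692]
force: [-1.3, -0.6, 5.8]
finger_gap: 0.158
t 19.9 q6 -1.27 tcpz 0.1927 plug err mm [ 0.69 -0.24] grip err [ 1.19  0.45 29.01] tool yz of plug shift [-0.  -0.7] psi 69.2 x [-0.013 -0.018 -1.   ] F [-1.3 -0.6  5.8] M [ 0.06  0.15 -0.01] gap 0.158
```

```bash
python3 -m crank '[[0.03,0,0,0,0],[0.03,0,0,0,0],[0.03,0,0,0,0]]';python3 st.py
python3 - <<'E'
from h import *
v=View("wrist"); v.save("w5.png",(120,120,400,330),2.8)
P=v.cloud().reshape(-1,3); n=np.hypot(P[:,0]-0.569,P[:,1]-0.0634)<0.04
for lo,hi in((0.205,0.222),(0.18,0.195)):
    t=P[n&(P[:,2]>lo)&(P[:,2]<hi)]; print(len(t),np.median(t[:,2]),cv2.minAreaRect(t[:,:2].astype(np.float32)*1000))
t=P[n&(P[:,2]>.184)&(P[:,2]<.195)]; A=np.c_[t[:,:2]-[.569,.0634],np.ones(len(t))]; print("shell plane",np.linalg.lstsq(A,t[:,2],rcond=None)[0].round(4))
E
```

```text
t: 20.2
tcp_pos: [0.5689, 0.0641, 0.1912]
tool_rot: [0.121, 0.7, -0.135, 0.691]
force: [0.6, 0.4, 0.0]
finger_gap: 0.35
t 20.2 q6 -1.27 tcpz 0.1912 plug err mm [-0.2  -0.14] grip err [ 0.4   0.54 27.53] tool yz of plug shift [0.2 0.1] psi 69.2 x [-0.015 -0.018 -1.   ] F [0.6 0.4 0. ] M [ 0.   -0.02  0.02] gap 0.35
4105 0.21259781802385022 ((567.6864013671875, 68.40266418457031), (46.2057991027832, 47.11032485961914), 14.973628997802734)
4174 0.18862014208880187 ((567.9807739257812, 62.316864013671875), (57.659664154052734, 61.73793411254883), 43.926692962646484)
shell plane [ 0.0153 -0.0051  0.1887]
```

View pics/w5.png

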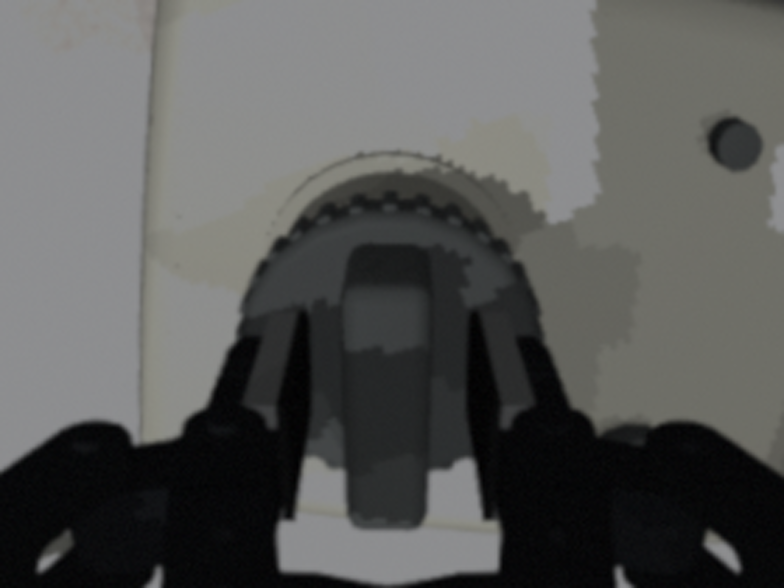

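```bash
python3 -m crank '[[0.005,-0.0005,0,0,0],[0.005,0,0,0,0],[0.005,0,0,0,0]]' 80;python3 st.py
python3 -m crank '[[0.005,0,0,0,0.1],[0.005,0,0,0,0]]';python3 st.py
python3 -m crank '[[0.005,0,0,0,0.1],[0.005,0,0,0,0.1],[0.005,0,0,0,0]]';python3 st.py
```

```text
t: 20.55
tcp_pos: [0.5692, 0.0642, 0.1922]
tool_rot: [0.121, 0.699, -0.135, 0.692]
force: [0.2, 1.1, 1.9]
finger_gap: 0.15
t 20.55 q6 -1.27 tcpz 0.1922 plug err mm [ 0.11 -0.09] grip err [ 0.68  0.59 28.49] tool yz of plug shift [ 0.  -0.1] psi 69.2 x [-0.015 -0.017 -1.   ] F [0.2 1.1 1.9] M [ 0.1  -0.04 -0.  ] gap 0.15
t: 20.75
tcp_pos: [0.5691, 0.0642, 0.1922]
tool_rot: [0.155, 0.692, -0.169, 0.685]
force: [-0.1, 0.2, 1.1]
finger_gap: 0.156
t 20.75 q6 -1.17 tcpz 0.1922 plug err mm [ 0.04 -0.12] grip err [ 0.6   0.56 28.5 ] tool yz of plug shift [ 0.1 -0.1] psi 63.5 x [-0.015 -0.017 -1.   ] F [-0.1  0.2  1.1] M [ 0.1  -0.   -0.02] gap 0.156
t: 21.05
tcp_pos: [0.5692, 0.0641, 0.1923]
tool_rot: [0.222, 0.672, -0.237, 0.666]
force: [-0.4, 0.2, 2.5]
finger_gap: 0.153
t 21.05 q6 -0.972 tcpz 0.1923 plug err mm [ 0.02 -0.15] grip err [ 0.58  0.54 28.56] tool yz of plug shift [ 0.1 -0.1] psi 52.1 x [-0.014 -0.018 -1.   ] F [-0.4  0.2  2.5] M [0.15 0.08 0.04] gap 0.153
```

```bash
python3 -m crank '[[0.005,0,0,0,0.1],[0.005,0,0,0,0.1],[0.005,0,0,0,0]]';python3 st.py
python3 -m crank '[[0.005,0,0,0,0.1],[0.005,0,0,0,0.1],[0.005,0,0,0,0]]';python3 st.py
python3 -m crank '[[0.005,0,0,0,0.06],[0.005,0,0,0,0.04],[0.005,0,0,0,0]]';python3 st.py
```

```text
t: 21.35
tcp_pos: [0.5692, 0.0641, 0.1923]
tool_rot: [0.287, 0.645, -0.302, 0.641]
force: [-0.3, 0.3, 3.0]
finger_gap: 0.157
t 21.35 q6 -0.773 tcpz 0.1923 plug err mm [-0.02 -0.16] grip err [ 0.54  0.53 28.56] tool yz of plug shift [ 0.1 -0.1] psi 40.7 x [-0.014 -0.018 -1.   ] F [-0.3  0.3  3. ] M [0.14 0.09 0.03] gap 0.157
t: 21.65
tcp_pos: [0.5693, 0.0641, 0.1923]
tool_rot: [0.349, 0.611, -0.365, 0.609]
force: [-1.0, 0.9, 4.5]
finger_gap: 0.153
t 21.65 q6 -0.574 tcpz 0.1923 plug err mm [-0.04 -0.13] grip err [ 0.52  0.56 28.61] tool yz of plug shift [ 0.1 -0.1] psi 29.3 x [-0.014 -0.018 -1.   ] F [-1.   0.9  4.5] M [0.13 0.1  0.02] gap 0.153
t: 21.95
tcp_pos: [0.5692, 0.0641, 0.1923]
tool_rot: [0.379, 0.593, -0.395, 0.591]
force: [-1.5, -0.1, 5.1]
finger_gap: 0.154
t 21.95 q6 -0.474 tcpz 0.1923 plug err mm [-0.13 -0.1 ] grip err [ 0.43  0.59 28.61] tool yz of plug shift [ 0.2 -0. ] psi 23.6 x [-0.014 -0.018 -1.   ] F [-1.5 -0.1  5.1] M [0.14 0.14 0.04] gap 0.154
```

```bash
sed -i 's/"psi",np.deg/"Mz",round(s["ft_torque"][2],3),"psi",np.deg/' st.py; p(){ python3 st.py | grep -o 'grip.*' | sed 's/tool yz.*Mz/Mz/'; }
python3 -m crank '[[0.005,0,0,0,0.04],[0.005,0,0,0,0.0]]'>/dev/null;p
python3 -m crank '[[0.005,0,0,0,0.04],[0.005,0,0,0,0.0]]'>/dev/null;p
python3 -m crank '[[0.005,0,0,0,0.04],[0.005,0,0,0,0.0]]'>/dev/null;p
python3 -m crank '[[0.005,0,0,0,0.04],[0.005,0,0,0,0.0]]'>/dev/null;p
```

```text
grip err [ 0.45  0.59 28.62] Mz 0.063 psi 21.3 x [-0.014 -0.018 -1.   ] F [-0.8  0.1  3.9] M [0.18 0.16 0.06] gap 0.158
grip err [ 0.46  0.58 28.62] Mz -0.044 psi 19.0 x [-0.014 -0.018 -1.   ] F [-1.4  0.   5.1] M [ 0.2   0.12 -0.04] gap 0.155
grip err [ 0.45  0.59 28.59] Mz 0.033 psi 16.7 x [-0.014 -0.018 -1.   ] F [-1.4  0.1  4.9] M [0.21 0.15 0.03] gap 0.16
grip err [ 0.44  0.62 28.62] Mz 0.027 psi 14.4 x [-0.014 -0.018 -1.   ] F [-0.5  0.4  5.5] M [0.17 0.21 0.03] gap 0.157
```

```bash
p(){ python3 st.py | grep -o 'grip.*' | sed 's/tool yz.*Mz/Mz/'; }
python3 -m crank '[[0.005,0,0,0,0.04],[0.005,0,0,0,0.0]]'>/dev/null;p
python3 -m crank '[[0.005,0,0,0,0.04],[0.005,0,0,0,0.0]]'>/dev/null;p
python3 -m crank '[[0.005,0,0,0,0.04],[0.005,0,0,0,0.0]]'>/dev/null;p
python3 -m crank '[[0.005,0,0,0,0.04],[0.005,0,0,0,0.0]]'>/dev/null;p
```

```text
grip err [ 0.43  0.63 28.64] Mz 0.007 psi 12.1 x [-0.014 -0.018 -1.   ] F [-0.6  0.1  5.3] M [0.2  0.18 0.01] gap 0.155
grip err [ 0.57  0.64 28.64] Mz 0.042 psi 9.8 x [-0.014 -0.018 -1.   ] F [-0.2  0.6  5.5] M [0.17 0.13 0.04] gap 0.16
grip err [ 0.64  0.68 28.63] Mz 0.082 psi 7.5 x [-0.014 -0.017 -1.   ] F [-1.3  0.   4.5] M [0.26 0.1  0.08] gap 0.16
grip err [ 0.69  0.7  28.65] Mz 0.085 psi 5.2 x [-0.014 -0.018 -1.   ] F [-0.9  1.1  5.1] M [0.29 0.08 0.09] gap 0.164
```

```bash
p(){ python3 st.py | grep -o 'grip.*' | sed 's/tool yz.*Mz/Mz/'; }
for r in 1; do 
python3 -m crank '[[0.005,0,0,0,0.04],[0.005,0,0,0,0.0]]'>/dev/null;p
python3 -m crank '[[0.005,0,0,0,0.04],[0.005,0,0,0,0.0]]'>/dev/null;p
python3 -m crank '[[0.005,0,0,0,0.04],[0.005,0,0,0,0.0]]'>/dev/null;p
python3 -m crank '[[0.005,0,0,0,0.04],[0.005,0,0,0,0.0]]'>/dev/null;p
python3 -m crank '[[0.005,0,0,0,0.04],[0.005,0,0,0,0.0]]'>/dev/null;p; done
```

```text
grip err [ 0.77  0.73 28.66] Mz 0.147 psi 2.9 x [-0.013 -0.017 -1.   ] F [0.5 0.9 4.5] M [0.27 0.05 0.15] gap 0.156
grip err [ 0.83  0.79 28.66] Mz 0.146 psi 0.6 x [-0.013 -0.018 -1.   ] F [0.2 0.5 5.5] M [ 0.31 -0.09  0.15] gap 0.158
grip err [ 0.9   0.78 28.65] Mz 0.228 psi -1.7 x [-0.013 -0.017 -1.   ] F [0.1 0.1 5.3] M [ 0.33 -0.09  0.23] gap 0.16
grip err [ 1.04  0.8  28.66] Mz -0.026 psi -4.0 x [-0.013 -0.017 -1.   ] F [0.5 0.8 4.6] M [ 0.33 -0.21 -0.03] gap 0.152
grip err [ 1.03  0.79 28.65] Mz -0.056 psi -6.3 x [-0.013 -0.017 -1.   ] F [1.9 0.4 4.8] M [ 0.32 -0.27 -0.06] gap 0.156
```

```bash
p(){ python3 st.py | grep -o 'grip.*' | sed 's/tool yz.*Mz/Mz/'; }
for r in 1; do 
python3 -m crank '[[0.005,0,0,0,0.04],[0.005,0,0,0,0.0]]'>/dev/null;p
python3 -m crank '[[0.005,0,0,0,0.04],[0.005,0,0,0,0.0]]'>/dev/null;p
python3 -m crank '[[0.005,0,0,0,0.04],[0.005,0,0,0,0.0]]'>/dev/null;p
python3 -m crank '[[0.005,0,0,0,0.04],[0.005,0,0,0,0.0]]'>/dev/null;p
done
```

```text
grip err [ 0.69  0.85 28.66] Mz 0.003 psi -8.6 x [-0.013 -0.017 -1.   ] F [0.3 1.7 5.9] M [ 0.37 -0.17  0.  ] gap 0.155
grip err [ 0.95  0.83 28.68] Mz 0.031 psi -10.9 x [-0.013 -0.017 -1.   ] F [0.8 0.4 5.4] M [ 0.37 -0.26  0.03] gap 0.154
grip err [ 1.11  0.84 28.7 ] Mz 0.034 psi -13.2 x [-0.012 -0.017 -1.   ] F [1.5 0.6 5. ] M [ 0.35 -0.32  0.03] gap 0.159
grip err [ 1.2   0.85 28.71] Mz 0.142 psi -15.5 x [-0.012 -0.017 -1.   ] F [1.9 1.2 5.2] M [ 0.39 -0.39  0.14] gap 0.155
```

```bash
python3 -m crank '[[0.03,0,0,0,0],[0.035,0,0,0,0],[0.035,0,0,0,0]]';python3 st.py
python3 -m crank '[[0.035,-0.005,0,0,0],[0.04,-0.02,0,0,0],[0.05,-0.03,0,0,0],[0.05,-0.04,0,0,0],[0.05,0,0,0,0]]'
python3 -m crank '[[0.05,0,0.0,-0.03,0],[0.05,0,0,-0.03,0],[0.05,0,0,0,0],[0.05,0,0,0,0]]';python3 st.py
python3 - <<'E'
from h import *
v=View("wrist"); v.save("w6.png",None,1.5); P=v.cloud().reshape(-1,3)
n=np.hypot(P[:,0]-0.5687,P[:,1]-0.0634)<0.045
t=P[n&(P[:,2]>.184)&(P[:,2]<.195)]; A=np.c_[t[:,:2]-[.5687,.0634],np.ones(len(t))]
for _ in range(4):
    k=np.linalg.lstsq(A,t[:,2],rcond=None)[0]; ok=abs(A@k-t[:,2])<0.0015; A,t=A[ok],t[ok]
print("shell plane",k.round(4),len(t)); print("shell",cv2.minEnclosingCircle(t[:,:2].astype(np.float32)*1000))
t=P[n&(P[:,2]>.208)&(P[:,2]<.22)]; print("bar",len(t),np.median(t[:,2]),cv2.minAreaRect(t[:,:2].astype(np.float32)*1000))
for n_,old in (("scene","scene0.npz"),("side","side0.npz")):
    s=View(n_); s.save(n_+"f.png",None,1.5); o=np.load(old)["image"]; df=cv2.absdiff(o,s.im).max(2)
    B={"scene":dict(rack=(108,158,165,245),jar=(265,240,300,280),vial=(212,260,232,282)),"side":dict(rack=(175,270,300,360),jar=(284,198,312,232),vial=(304,234,324,260))}[n_]
    print(n_,{k:int((df[b[1]:b[3],b[0]:b[2]]>25).sum()) for k,b in B.items()})
E
```

```text
t: 25.65
tcp_pos: [0.5679, 0.0639, 0.1911]
tool_rot: [-0.554, -0.427, 0.572, -0.429]
force: [-0.3, 0.6, 0.0]
finger_gap: 0.409
t 25.65 q6 0.209 tcpz 0.1911 plug err mm [-1.71 -0.1 ] grip err [-1.01  0.59 27.36] tool yz of plug shift [ 1.6 -0.6] Mz -0.016 psi -15.6 x [-0.018 -0.018 -1.   ] F [-0.3  0.6  0. ] M [ 0.02  0.02 -0.02] gap 0.409
t: 26.15
tcp_pos: [0.5739, 0.0656, 0.2929]
tool_rot: [-0.558, -0.423, 0.568, -0.432]
force: [0.5, -0.4, 1.2]
finger_gap: 0.586
t: 26.55
tcp_pos: [0.586, 0.1238, 0.285]
tool_rot: [-0.554, -0.426, 0.571, -0.43]
force: [-0.6, -0.6, -0.1]
finger_gap: 0.582
t 26.55 q6 0.307 tcpz 0.285 plug err mm [16.42 59.74] grip err [ 17.06  60.45 121.34] tool yz of plug shift [ 0.2 61.9] Mz 0.012 psi -15.5 x [-0.017 -0.018 -1.   ] F [-0.6 -0.6 -0.1] M [-0.01 -0.05  0.01] gap 0.582
shell plane [-0.0029 -0.004   0.1887] 1761
shell ((569.1304931640625, 62.944908142089844), 30.425365447998047)
bar 869 0.212461944002756 ((569.177001953125, 62.578025817871094), (50.5453987121582, 15.313981056213379), 80.37049102783203)
scene {'rack': 0, 'jar': 0, 'vial': 0}
side {'rack': 0, 'jar': 0, 'vial': 0}
```

View pics/w6.png

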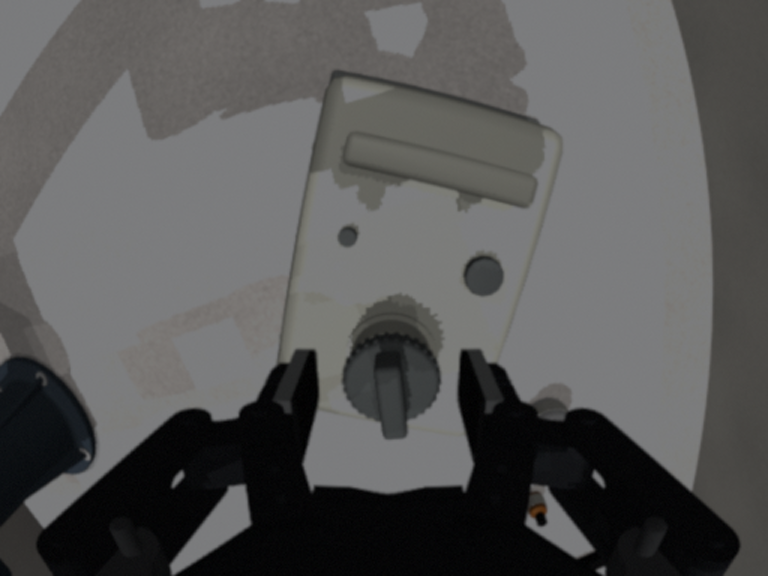

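View pics/sidef.png

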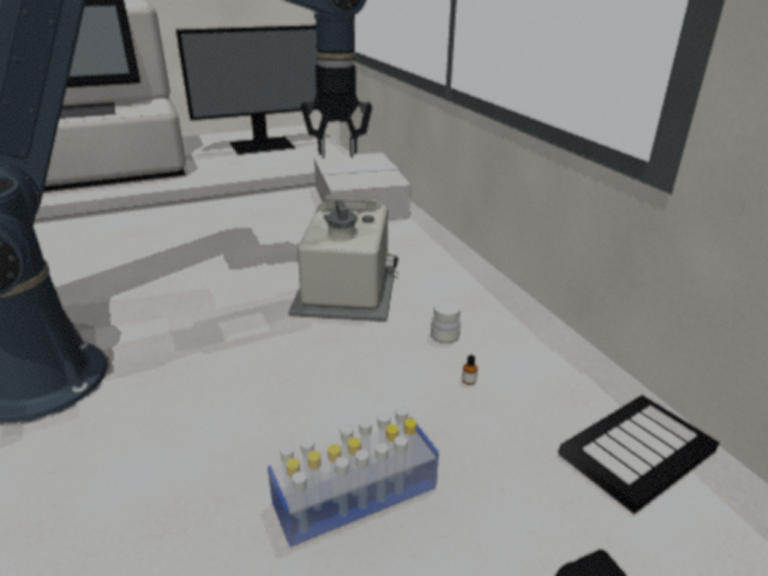

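```bash
python3 -c "
from station import manip
print(manip.sign_off())"
```

```text
the job is handed in; nothing more can be done
None
```

I set the cap in the filler neck, turned it clockwise to its stop and on through one ratchet click, let go of it, and handed the job in at about 27 s.

**Getting it in:** I held the cap up in front of the side camera and read the lugs at about 8° off the bar. I then lowered it in small steps with the lugs over the slots. It dropped past the rim with no contact, and the downward force stayed below about 8 N.

**Clockwise turn:** The torque began to rise after about 58°, climbed to 0.23 N m, then dropped suddenly. It was rising again when I stopped.

**Last checks:**
- **Seating:** The cap's top stands 16.0 mm above the rim, which is the seated height. It is level to within 0.005 rad and centred to within 1 mm.
- **Click:** The bar ended about 79° from where it went in. That is the 58° of free travel plus about 0.36 rad, or one click, but my reading of where the lugs sat is only good to a few degrees.
- **Other things:** The scene and side pictures show no change around the rack, jar or vial.
- **Robot:** It is clear of everything.

**What disagreed:**
- **Joint 6:** While I was showing the cap to the side camera, joint 6 read -2.854 rad, right at its -2.85 limit. This may count as passing its range.
- **Tool tilt:** That move also left the tool tilted by about 1.3°. The cap levelled itself once I let go.
- **Bar spring-back:** On letting go, the bar sat about 6° back from the angle at which I had held it. I take this as the ratchet settling into its tooth.

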